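# Slide two tins under the low riser, up to the depth stop

## Task

Put the two food tins away under the low wooden riser: slide them upright into its lane, one behind the other in either order, touching and wholly under the board, until the row bears against the stop plate hidden at the back. Feel for the plate, which slides when pushed hard: nudge it a few millimetres, but not over a centimetre. Leave the striped cup, oil bottle and glass where they stand.

Things in the scene. Friction and masses are not known exactly. Their poses are not given: they have to be found in the camera images.
- mouth (a point): Point on the worktop below the middle of the riser board's front edge: the open end of the lane. x axis: inward along the lane (to the right and a little away: yaw -1.5 to -1.0), y left, z up. Lane: x = 0 to 190 mm, 70 mm wide, 82 mm high, floor = worktop. A vertical finger meets the board before the tins are in: push with closed fingers tilted 40 to 45 degrees, tips forward under the board.
- riser: Fixed low wooden riser: a board 190 x 150 mm, 14 mm thick, underside 82 and top 96 mm above the worktop, on two side walls 18 mm thick that start 12 mm behind the board's front edge. Origin: on the worktop below the board's centre, 95 mm in from the mouth; axes as the mouth's.
- stop_plate (a joint): How far (m) the aluminium stop plate across the lane has been pushed in from its setting: 0 at the start, 0.030 at most. Friction of 8 N holds it; no spring, stays where left. Plate 62 mm wide, 5 to 71 mm above the worktop. Its setting varies: front face 121 to 147 mm in from the mouth (row of two tins 115 mm), so the row ends 6 to 32 mm under the board.
- tin_a_mid (a point): Food tin with a pale label, a plain upright cylinder 57 mm in diameter, 72 mm high, 0.13 to 0.25 kg. The point is its centre, 36 mm above its foot; z is its axis. It stands on the worktop. Push it low (20 to 28 mm above the worktop), it tips if pushed high. Sliding takes 1 to 3 N.
- tin_b_mid (a point): Food tin with a green label, the same in size, weight and behaviour as the pale one. The point is its centre, 36 mm above its foot; z is its axis.
- cup_mid (a point): Small striped cup with a handle, 65 x 88 mm and 50 mm high, loose, standing on the inner half (away from the mouth) of the riser's board. The point is its centre, half-way up. Bystander.
- oil_bottle_mid (a point): Dark green oil bottle, 61 mm in diameter and 267 mm high, loose, standing on the worktop behind the riser. The point is on its axis, 130 mm above its foot. Bystander.
- glass_mid (a point): Clear drinking glass, 81 mm in diameter and 93 mm high, loose, standing on the worktop behind and left of the tins. The point is its centre, half-way up. Bystander.

How it is judged:
By the outcome, as a careful person would: the job done as asked, in the order asked, and still so for the second after the job is handed in, with the robot touching nothing.
It also fails if it takes over 72 s, if anything falls off the work surface, if the arm or the gripper's body presses on something with over 40 N, if the wrist force passes 120 N, or if a joint passes its speed limit or range.

## Robot

A 6-joint arm with a two-finger parallel gripper is mounted at the origin on a cart in front of the work surface, level with it; the furniture and walls round the work are solid. World frame = base frame: x ahead of the robot, y to its left, z up, the work surface at z = 0. Lengths are in mm, angles in rad, forces in N, time in s.
With the tool pointing down it reaches from about 350 to 775 mm from the base axis. Payload 7.3 kg.
Tool frame: the origin (TCP) lies on the centre line of the jaws, within the pads' length; the fingertips stand 22 mm ahead of it and the grasp point (between the pads) lies 3 mm ahead of it; z points along the fingers, y is the direction in which the jaws open and shut (so a half turn about z gives the same grasp; the last joint's range is limited). The gripper opens to 92 mm and grips with 3 to 60 N. Pads are 19 mm wide; open, the fingers measure 130 mm over their backs; the gripper's body (75 mm by 190 mm) begins 47 mm behind the grasp point.
Start: joints at [-1.488, 0.342, 1.524, -0, 1.275, -0.146], TCP at [119.096, -511.331, 248.741] pointing down, gripper open.
Joint ranges: [-2.53, 2.53], [-0.77, 2.02], [0.04, 2.7], [-1, 4.14], [0.28, 2.66], [-3.11, 3.11]. Speed limits (rad/s): [2.57, 2.57, 3.14, 3.14, 3.14, 3.14].

## Interface

Orientations are given as [roll, pitch, yaw] about the fixed x, y, z axes, in that order (R = Rz(yaw) Ry(pitch) Rx(roll)).
In Python, from plant import get_obs, capture, close_job gives the robot as it stands.
- The arm moves only by the tool carry_out, never from a script. Its arguments are lists of equal length, an entry for each row: "xyz": the shift along the tool's x, y, z scaled (see below), a list of three; "dr": the turn, a rotation vector about the tool's x, y, z scaled (see below), a list of three. A call has 1 to 8 rows; each row shifts and turns the commanded pose from where the row before left it, along the tool's axes as they then stand; what a row does not reach is not made up. The controller multiplies each number of a shift by 0.06 m and each number of a turn by 8 degrees. A row lasts 1/8 s, in which the tool goes at most 62.5 mm and 10.7 degrees, less where a joint would pass 70% of its speed; a pose out of reach is approached as far as the arm can. A call with a number of a shift or a turn outside -1 to 1 is refused whole. A call with a gripper value outside its range is refused whole. "gripper" is the gripper's target within -1 to 1 (fully open at 1, half-way at 0, shut at -1), set as the call begins (left out, the last holds). The fingers move at their own pace and stop on an object; the grip force is fixed at half the most. Time passes only in rows, so rows that do not move let the fingers close. It gives the time, the measured TCP pose, the force and the opening at its end, in the units of the state.
- get_obs(): the state, without advancing time (a new reading comes with each control period).
- capture(name): name is "scene" or "side" or "wrist"; returns a dict with "image" (400x640x3 uint8, blue, green, red), "fx", "fy", "cx", "cy" (pixels), "pose" (4x4, takes a point from camera to world coordinates). Camera axes: x right, y up, looking along -z (the intrinsics and any distortion apply to the point x, -y, -z); pixel columns grow to the right and rows downward; lengths in mm; the calibration is good to about 2 mm. A picture is of the moment at which its call begins. There is no depth.
- close_job(): hands the job in, once; it reports no verdict.
The state is a dict: "time": time; "joint_positions": joint angles; "dq": joint speeds; "tau": joint torques, N m; "tool_pos": TCP position; "tcp_rot": TCP orientation; "contact_force": force on the tool from outside, world axes, zero at the start; "moment": the same for the moment, N m; "grip_width": finger opening in mm.
Only numpy, scipy, OpenCV 4.12 (cv2) and the standard library are available. Lean on these libraries where they do the work, as an engineer would, in place of code of your own. Each camera call takes 0.05 s, during which the arm holds its last target.

## Working session

There is one attempt and no reset: what is moved stays moved. The work goes in short steps, Python scripts to look and compute and a tool call to move; the robot and the scene stay as the last step left them, time stands still between calls to the robot, and variables do not carry over. Pictures are saved under pics/ and viewed, and the job is handed in when it is done.

Besides the shell and the picture viewer there is one more tool, called as a command line: name --argument value ..., lists and objects as JSON in quotes. carry_out: Moves the arm, as the interface text tells. Shifts and turns lie within -1 to 1; 1 stands for 0.06 m of shift or 8 degrees of turn. Its arguments: {"type":"object","properties":{"xyz":{"type":"array"},"dr":{"type":"array"},"gripper":{"type":"number"}},"required":["xyz","dr"]}

```bash
ls; mkdir -p pics; python3 - <<'E'
from plant import get_obs,capture
import cv2,numpy as np
np.set_printoptions(precision=4,suppress=True)
print(get_obs())
for n in("scene","side","wrist"):
    c=capture(n);cv2.imwrite(f"pics/{n}0.png",c["image"]);print(n,c["fx"],c["fy"],c["cx"],c["cy"],[k for k in c]);print(c["pose"])
E
```

```text
pics
{'time': 0.0, 'joint_positions': array([-1.488 ,  0.3427,  1.525 , -0.    ,  1.2754, -0.146 ]), 'dq': array([-0.0006,  0.0006,  0.0017,  0.0012, -0.0005, -0.0003]), 'tau': array([  0.001 , -43.1238, -24.4219,   0.0719,   0.056 ,  -0.0001]), 'tool_pos': array([ 119.0496, -510.9482,  248.0415]), 'tcp_rot': array([-3.1401, -0.0002,  0.2288]), 'contact_force': array([0.2273, 0.2532, 0.1829]), 'moment': array([-0.0001, -0.0073,  0.0273]), 'grip_width': 91.88047729609839}
scene 428.5332855662404 428.5332855662404 323.1667356542479 193.85220456961278 ['image', 'fx', 'fy', 'cx', 'cy', 'pose']
[[   0.8239    0.3094   -0.4749  -49.6451]
 [  -0.5665    0.4228   -0.7074 -803.729 ]
 [  -0.0181    0.8518    0.5236  774.2737]
 [   0.        0.        0.        1.    ]]
side 505.8013793440057 505.8013793440057 327.6453212848466 204.8662501622293 ['image', 'fx', 'fy', 'cx', 'cy', 'pose']
[[    0.9894     0.0492    -0.1369   389.3809]
 [   -0.1451     0.3953    -0.907  -1143.8327]
 [    0.0095     0.9172     0.3982   664.2192]
 [    0.         0.         0.         1.    ]]
wrist 284.6427068930072 284.6427068930072 317.99927537473866 198.49162713600228 ['image', 'fx', 'fy', 'cx', 'cy', 'pose']
[[   0.2279    0.9309    0.2855  197.2715]
 [  -0.9737    0.2181    0.066  -492.2848]
 [  -0.0008   -0.2931    0.9561  384.6025]
 [   0.        0.        0.        1.    ]]
```

View pics/scene0.png

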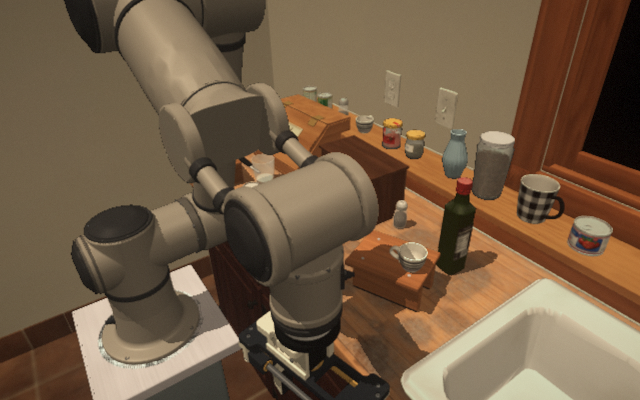

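View pics/side0.png

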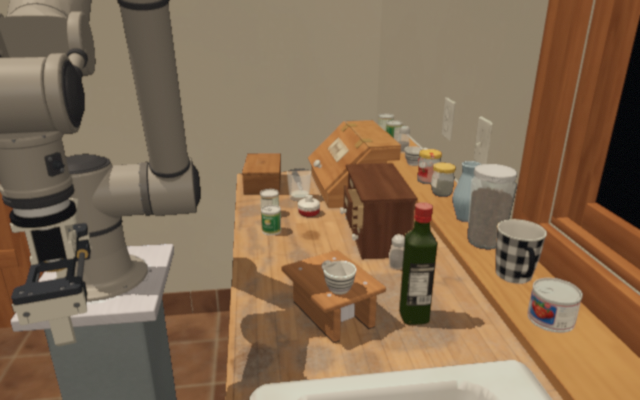

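View pics/wrist0.png

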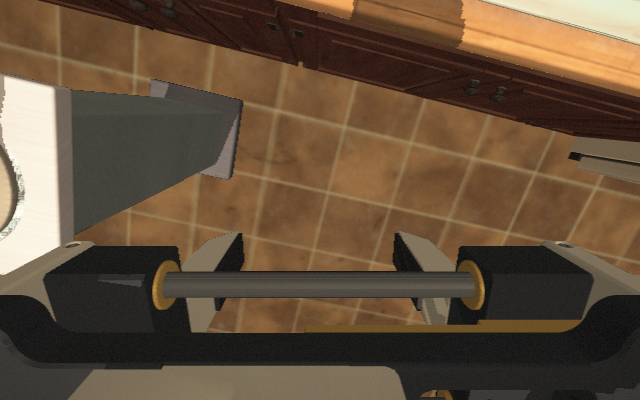

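The side view shows the pale tin near (269,200), the green tin near (271,220), the glass near (299,184), and the riser around (330,290) with the stop plate visible through its back near (348,312). The arm hides the tins in the scene view. I'll zoom in.

```bash
cat > h.py <<'E'
import numpy as np,cv2
from plant import get_obs,capture
from scipy.spatial.transform import Rotation as Ro
np.set_printoptions(precision=2,suppress=True)
def ray(c,u,v):
    d=np.array([(u-c["cx"])/c["fx"],-(v-c["cy"])/c["fy"],-1.]);P=c["pose"]
    return P[:3,3],P[:3,:3]@d
def onz(c,u,v,z):
    o,d=ray(c,u,v);return o+d*(z-o[2])/d[2]
def proj(c,p):
    P=c["pose"];q=P[:3,:3].T@(np.asarray(p,float)-P[:3,3]);return np.array([c["cx"]+c["fx"]*q[0]/-q[2],c["cy"]-c["fy"]*q[1]/-q[2]])
def crop(c,x0,y0,x1,y1,k,name):
    cv2.imwrite("pics/"+name,cv2.resize(c["image"][y0:y1,x0:x1],None,fx=k,fy=k,interpolation=cv2.INTER_CUBIC))
E
python3 - <<'E'
from h import *
c=capture("side");crop(c,230,160,390,240,5,"s1.png");crop(c,260,230,420,350,5,"s2.png")
c=capture("scene");crop(c,330,220,460,320,5,"s3.png")
E
```

```text
(no output)
```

View pics/s1.png

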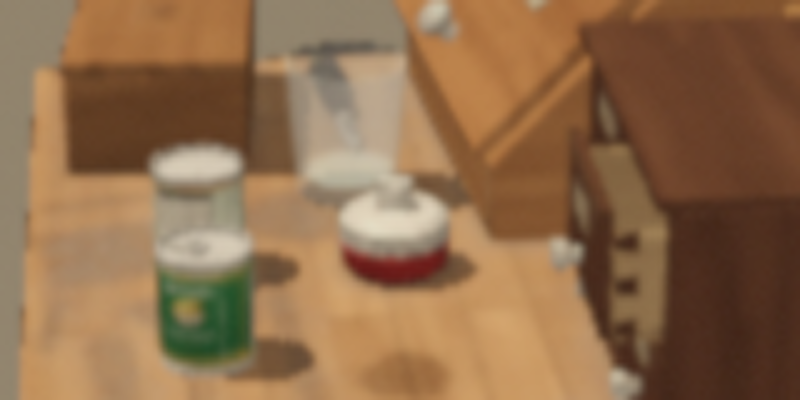

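View pics/s2.png

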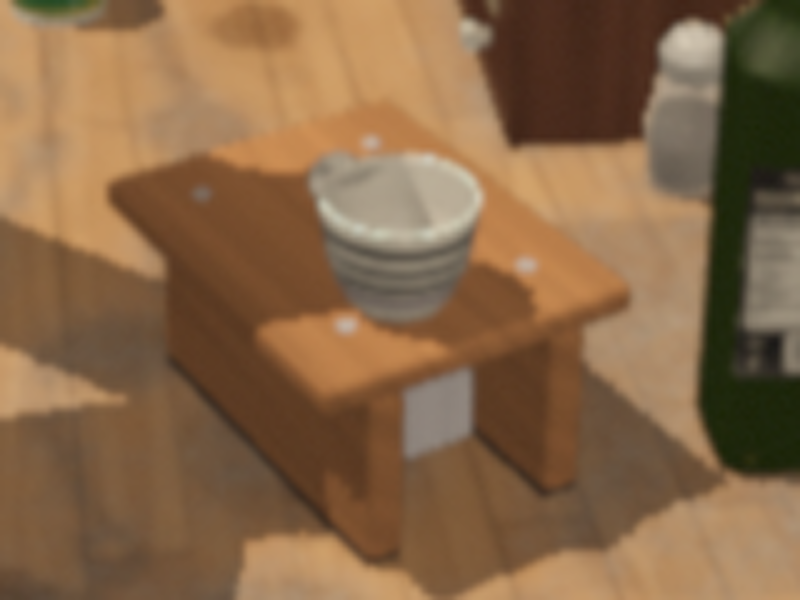

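View pics/s3.png

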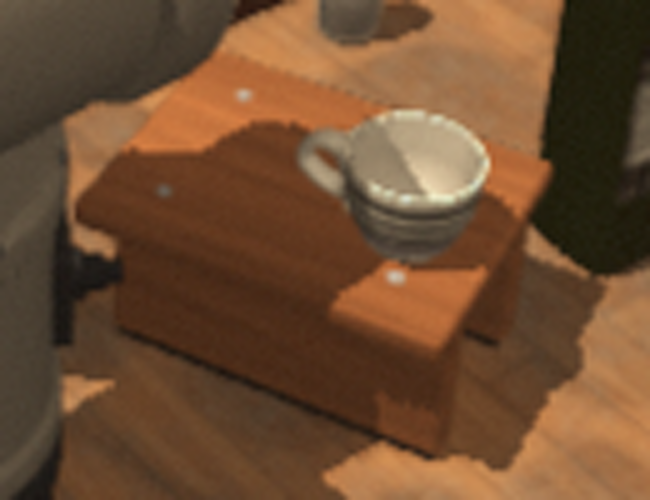

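```bash
python3 - <<'E'
from h import *
c=capture("side");s=capture("scene")
S=lambda u,v:(260+u/5,230+v/5)
cor=[onz(c,*S(*p),z)[:2] for p,z in [((110,190),92),((382,99),95),((630,290),92),((325,404),90)]]
print("corners",cor,"ctr",np.mean(cor,0))
scr=[onz(c,*S(*p),96)[:2] for p in [(202,193),(371,142),(527,265),(346,325)]]
print("screws",scr,"ctr",np.mean(scr,0))
T=lambda u,v:(330+u/5,220+v/5)
print("scene screws",[onz(s,*T(*p),96)[:2] for p in [(163,190),(244,95),(397,277)]])
for a,b in [(0,3),(1,2),(0,1),(3,2)]:
    d=scr[b]-scr[a];e=cor[b]-cor[a];print(a,b,np.linalg.norm(d),np.arctan2(d[1],d[0]),np.linalg.norm(e),np.arctan2(e[1],e[0]))
U=lambda u,v:(230+u/5,160+v/5)
print("pale top",onz(c,*U(198,165),72)); print("green top",onz(c,*U(203,250),72),"green base low",onz(c,*U(206,374),0))
print("glass top",onz(c,*U(347,50),93), "glass base", onz(c,*U(347,170),5))
print("cup",onz(c,*S(400,190),146)); print("bottle base",onz(c,417,322,0))
print("plate", onz(c,*S(437,370),71) , [onz(c,*S(*p),5) for p in((404,460),(472,437))])
E
```

```text
corners [array([ 435.55, -173.65]), array([ 566.97, -111.9 ]), array([ 643.09, -281.9 ]), array([ 507.45, -341.45])] ctr [ 538.27 -227.22]
screws [array([ 474.86, -188.17]), array([ 555.17, -153.23]), array([ 603.42, -263.8 ]), array([ 522.05, -297.94])] ctr [ 538.88 -225.78]
scene screws [array([ 474.46, -188.61]), array([ 555.45, -154.5 ]), array([ 522.83, -299.  ])]
0 3 119.48514727384776 -1.1647751818615775 182.5519392977878 -1.1660127854734368
1 2 120.64143491808497 -1.1592928484015568 186.26070423335528 -1.1498237187990754
0 1 87.57698114037196 0.41040779140299055 145.2042070872493 0.4392377950809304
3 2 88.24089409024124 0.3972914463131649 148.139144533084 0.41367769885893624
pale top [427.75 318.56  72.  ]
green top [425.3  188.63  72.  ] green base low [423.86 173.85   0.  ]
glass top [534.09 460.44  93.  ] glass base [533.15 462.4    5.  ]
cup [ 546.   -280.16  146.  ]
bottle base [ 716.88 -282.34    0.  ]
plate [ 559.72 -297.74   71.  ] [array([ 552.68, -267.22,    5.  ]), array([ 584.64, -255.04,    5.  ])]
```

Screw positions agree between the two views. The riser centre is about (539,-226) with yaw about -1.165, which puts the mouth at about (501,-139). The green tin is at about (425,188) and the pale tin at (428,318). I'll swing clear first, then turn the tool so x = -lane direction.

carry_out --xyz '[[0.82, -0.57, 0], [0.82, -0.57, 0], [0.82, -0.57, 0], [0.82, -0.57, 0], [0.82, -0.57, 0], [0.82, -0.57, 0], [0.82, -0.57, 0], [0, 0, 0]]' --dr '[[0, 0, 0], [0, 0, 0], [0, 0, 0], [0, 0, 0], [0, 0, 0], [0, 0, 0], [0, 0, 0], [0, 0, 0]]' --gripper 1

```text
time: 1.35
tool_pos: [402.2, -196.9, 248.8]
tcp_rot: [-3.141, -0.001, 0.235]
contact_force: [-0.2, -1.2, -0.1]
grip_width: 92.0
```

carry_out --xyz '[[0, 0, 0], [0, 0, 0], [0, 0, 0], [0, 0, 0], [0, 0, 0], [0, 0, 0], [0, 0, 0], [0, 0, 0]]' --dr '[[0, 0, -1], [0, 0, -1], [0, 0, -1], [0, 0, -1], [0, 0, -1], [0, 0, -1], [0, 0, -1], [0, 0, -1]]'

```text
time: 2.35
tool_pos: [399.6, -201.0, 248.7]
tcp_rot: [-3.141, 0.0, 1.349]
contact_force: [0.3, -0.0, 0.4]
grip_width: 91.8
```

carry_out --xyz '[[0, 0, 0], [0, 0, 0], [0, 0, 0], [0, 0, 0], [0, 0, 0], [0, 0, 0]]' --dr '[[0, 0, -1], [0, 0, -1], [0, 0, -1], [0, 0, -1], [0, 0, -0.52], [0, 0, 0]]'

```text
time: 3.1
tool_pos: [399.7, -200.8, 248.7]
tcp_rot: [-3.141, 0.0, 1.975]
contact_force: [0.1, 0.6, -0.6]
grip_width: 91.9
```

carry_out --xyz '[[0.83, 0.42, 0], [0.83, 0.42, 0], [0.83, 0.42, 0], [0.83, 0.42, 0], [0.83, 0.42, 0], [0.83, 0.42, 0], [0.83, 0.42, 0], [0, 0, 0]]' --dr '[[0, 0, 0], [0, 0, 0], [0, 0, 0], [0, 0, 0], [0, 0, 0], [0, 0, 0], [0, 0, 0], [0, 0, 0]]'

```text
time: 4.1
tool_pos: [424.4, 192.6, 248.5]
tcp_rot: [3.141, -0.0, 1.98]
contact_force: [-0.4, 0.2, -0.4]
grip_width: 91.8
```

```bash
python3 - <<'E'
from h import *
for n in("wrist","scene"):
    c=capture(n);cv2.imwrite(f"pics/{n}1.png",c["image"])
print(get_obs()["tool_pos"])
E
```

```text
[424.4  189.7  248.43]
```

View pics/wrist1.png

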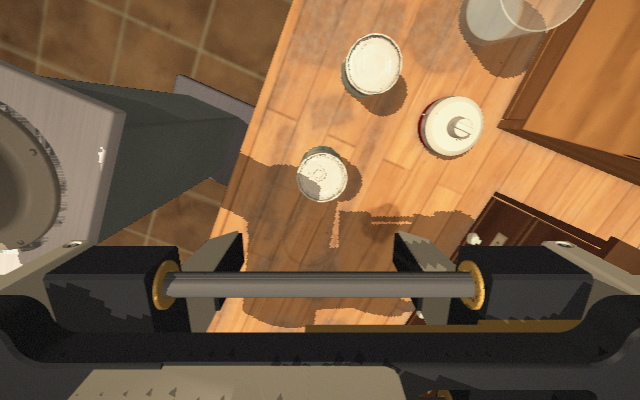

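View pics/scene1.png

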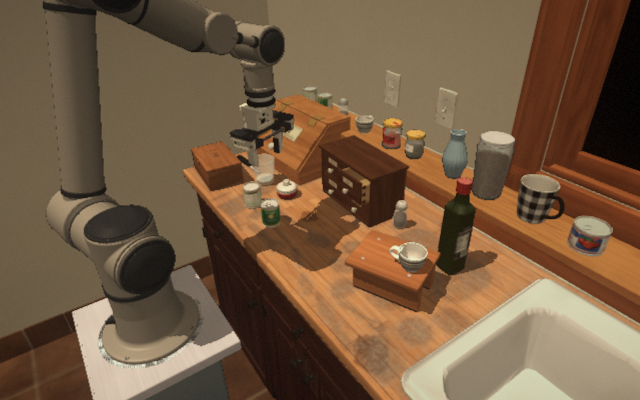

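The wrist view shows the green tin's lid at (323,178) and the pale lid at (373,65). The dark cabinet is to the right.

```bash
python3 - <<'E'
from h import *
c=capture("wrist");crop(c,280,20,420,220,4,"w2.png")
print(onz(c,323,178,72),onz(c,374,64,72))
print("cab",[onz(c,*p,z) for p,z in [((455,248),0),((497,193),100)]])
s=capture("side");print([onz(s,*p,0) for p in [(352,233),(355,237),(363,254)]])
s=capture("scene");crop(s,230,170,330,240,8,"s4.png");
hsv=cv2.cvtColor(s["image"],cv2.COLOR_BGR2HSV)
print("scene green top",onz(s,271,205,72),"pale",onz(s,252,188,72))
E
```

```text
[427.34 199.53  72.  ] [427.38 327.14  72.  ]
cab [array([658.98, 164.86,   0.  ]), array([596.92, 262.38, 100.  ])]
[array([658.39, 155.66,   0.  ]), array([662.13, 129.34,   0.  ]), array([664.04,  27.82,   0.  ])]
scene green top [423.93 185.14  72.  ] pale [422.65 310.15  72.  ]
```

View pics/w2.png

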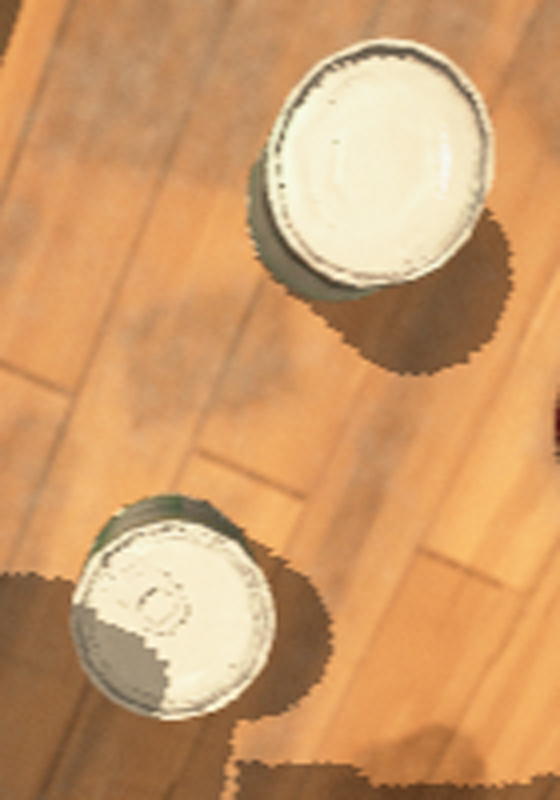

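View pics/s4.png

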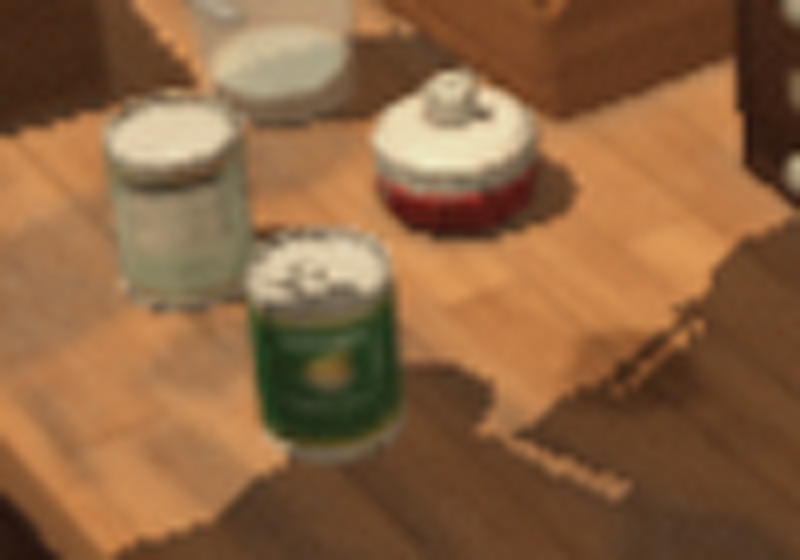

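```bash
python3 - <<'E'
from h import *
w=capture("wrist");s=capture("scene");d=capture("side")
f=lambda x0,y0,k,u,v:(x0+(u+.5)/k-.5,y0+(v+.5)/k-.5)
print("green",onz(w,*f(280,20,4,174,620),72),onz(s,*f(230,170,8,318,270),72),onz(d,*f(230,160,5,203,250),72))
print("pale",onz(w,*f(280,20,4,380,163),72),onz(s,*f(230,170,8,175,135),72),onz(d,*f(230,160,5,197,165),72))
for p in [(427,200,72),(425,190,72)]: print(p,proj(s,p),proj(d,p),proj(w,p))
S=lambda u,v:f(260,230,5,u,v);T=lambda u,v:f(330,220,5,u,v)
print([onz(d,*S(*p),96)[:2] for p in [(202,193),(371,142),(527,265),(346,325)]])
print([onz(s,*T(*p),96)[:2] for p in [(163,190),(244,95),(397,277)]])
# tool tips project in wrist
o=get_obs();R=Ro.from_euler("xyz",o["tcp_rot"]).as_matrix()
for y in(-46,46):print(proj(w,o["tool_pos"]+R@np.array([0,y,22])))
E
```

```text
green [426.35 202.02  72.  ] [424.3  196.47  72.  ] [424.28 191.59  72.  ]
pale [427.23 329.35  72.  ] [425.64 320.22  72.  ] [426.04 322.09  72.  ]
(427, 200, 72) [269.54 202.52] [271.02 208.38] [322.94 176.46]
(425, 190, 72) [270.54 204.18] [270.48 209.81] [317.8  183.72]
[array([ 474.16, -186.36]), array([ 554.55, -151.3 ]), array([ 602.92, -262.17]), array([ 521.47, -296.43])]
[array([ 474.61, -186.88]), array([ 555.72, -152.63]), array([ 523.03, -297.5 ])]
[241.54 246.8 ]
[391.37 246.95]
```

carry_out --xyz '[[0.13, 0.085, 0.8], [0, 0, 0.8], [0, 0, 0], [0, 0, 0]]' --dr '[[0, 0, 0], [0, 0, 0], [0, 0, 0], [0, 0, 0]]'

```text
time: 5.0
tool_pos: [427.2, 199.0, 154.2]
tcp_rot: [3.14, 0.0, 1.976]
contact_force: [-0.9, -0.9, -0.1]
grip_width: 91.7
```

```bash
python3 - <<'E'
from h import *
o=get_obs();print(o["tool_pos"],o["tcp_rot"])
w=capture("wrist");crop(w,230,90,430,290,4,"w3.png")
for p in [(427,200,72),(425,190,72)]: print(proj(w,p))
E
```

```text
[427.24 198.96 154.2 ] [3.14 0.   1.98]
[316.67 212.2 ]
[309.66 221.79]
```

View pics/w3.png

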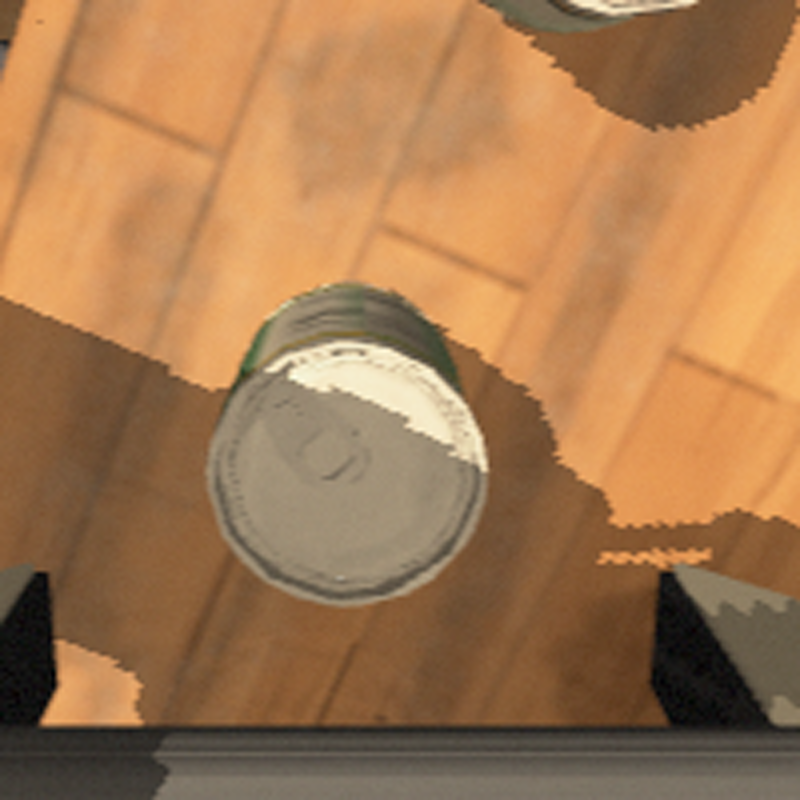

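```bash
python3 - <<'E'
from h import *
o=get_obs();w=capture("wrist");R=Ro.from_euler("xyz",o["tcp_rot"]).as_matrix()
print(onz(w,230+347/4,90+473/4,72))
for x in(9.5,-9.5):
  for y in(-46,46):print(x,y,proj(w,o["tool_pos"]+R@np.array([x,y,22])))
print(R.T@(w["pose"][:3,3]-o["tool_pos"]), R.T@w["pose"][:3,:3])
E
```

```text
[426.15 203.22  72.  ]
9.5 -46 [240.08 232.83]
9.5 46 [392.2  233.01]
-9.5 -46 [242.49 260.85]
-9.5 46 [389.84 261.01]
[  79.95    1.08 -136.45] [[ 0.    0.96  0.29]
 [ 1.   -0.   -0.  ]
 [ 0.    0.29 -0.96]]
```

carry_out --xyz '[[0.07, 0, 0.6], [0, 0, 0.6], [0, 0, 0.5], [0, 0, 0.22], [0, 0, 0]]' --dr '[[0, 0, 0], [0, 0, 0], [0, 0, 0], [0, 0, 0], [0, 0, 0]]'

```text
time: 5.72
tool_pos: [424.9, 203.0, 37.9]
tcp_rot: [3.141, 0.0, 1.977]
contact_force: [0.1, -0.1, 0.1]
grip_width: 91.4
```

carry_out --xyz '[[0, 0, 0], [0, 0, 0], [0, 0, 0], [0, 0, 0], [0, 0, 0], [0, 0, 0]]' --dr '[[0, 0, 0], [0, 0, 0], [0, 0, 0], [0, 0, 0], [0, 0, 0], [0, 0, 0]]' --gripper -0.2

```text
time: 6.48
tool_pos: [424.6, 202.9, 37.8]
tcp_rot: [3.141, 0.0, 1.977]
contact_force: [-1.6, 0.0, 6.3]
grip_width: 56.6
```

carry_out --xyz '[[0, 0, -0.6], [0, 0, -0.9], [-0.74, -0.21, 0], [-0.74, -0.21, 0], [-0.74, -0.21, 0], [-0.74, -0.21, 0], [-0.74, -0.21, 0], [0, 0, 0]]' --dr '[[0, 0, 0], [0, 0, 0], [0, 0, 0], [0, 0, 0], [0, 0, 0], [0, 0, 0], [0, 0, 0], [0, 0, 0]]'

```text
time: 7.48
tool_pos: [454.6, -28.4, 127.1]
tcp_rot: [-3.141, 0.0, 1.973]
contact_force: [-0.2, 0.1, -1.3]
grip_width: 56.8
```

```bash
python3 - <<'E'
from h import *
o=get_obs();print(o["tool_pos"],o["tcp_rot"],o["contact_force"],o["grip_width"])
w=capture("wrist");cv2.imwrite("pics/w4.png",w["image"])
E
```

```text
[454.58 -28.45 127.13] [-3.14  0.    1.97] [-0.22  0.08 -1.32] 56.84929329868924
```

View pics/w4.png

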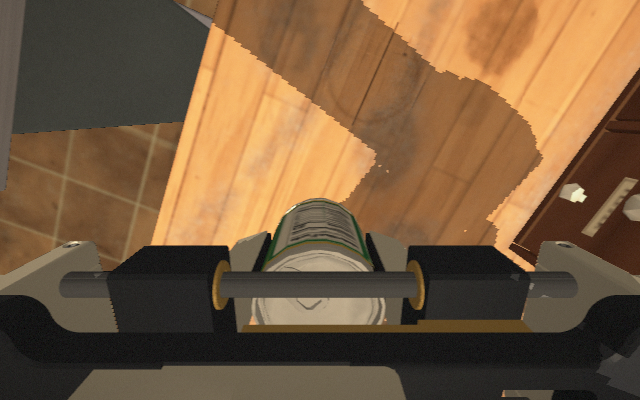

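```bash
python3 - <<'E'
from h import *
o=get_obs();p=o["tool_pos"]
for n in("scene","side"):
    c=capture(n);u,v=proj(c,[p[0],p[1],p[2]-37.8]).astype(int);print(n,proj(c,[p[0],p[1],p[2]-37.8]),proj(c,[p[0],p[1],p[2]-37.8+72]),u-50,v-70)
    crop(c,u-50,v-70,u+50,v+30,6,n+"5.png")
E
```

```text
scene [318.42 230.92] [317.76 208.5 ] 268 160
side [285.76 238.3 ] [285.06 211.75] 235 168
```

View pics/scene5.png

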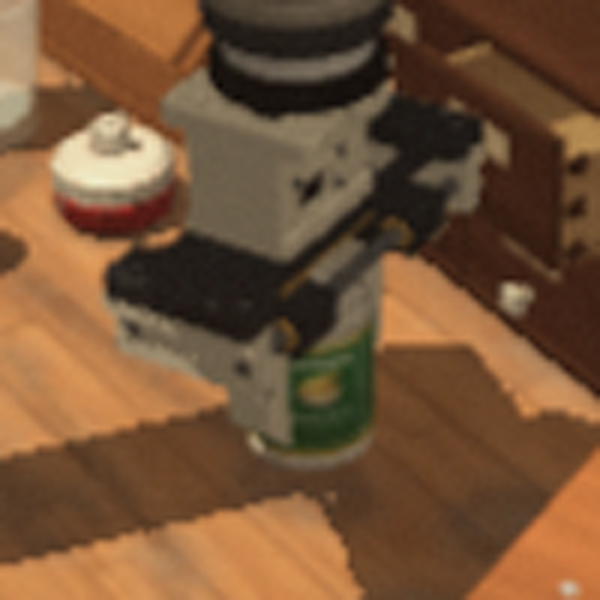

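View pics/side5.png

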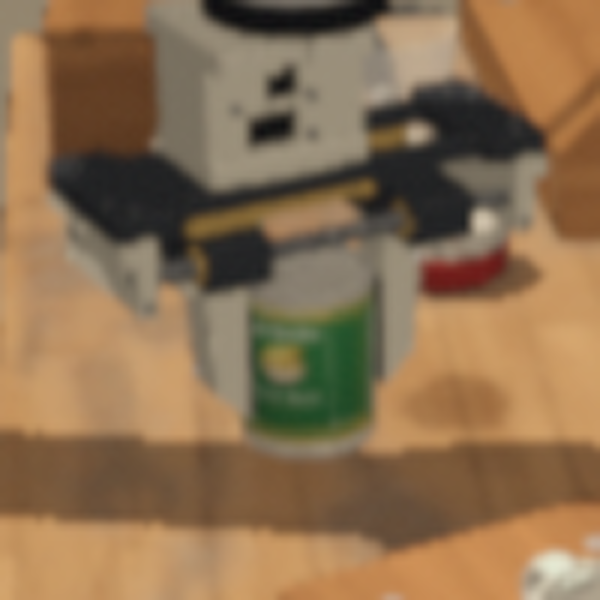

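```bash
python3 - <<'E'
from h import *
o=get_obs();p=o["tool_pos"]
for n in("scene","side"):
    c=capture(n)
    t=np.linspace(0,2*np.pi,180);q=np.array([proj(c,[p[0]+28.5*np.cos(a),p[1]+28.5*np.sin(a),p[2]-37.8]) for a in t])
    print(n,"pred bottom v",q[:,1].max(),"u range",q[:,0].min(),q[:,0].max(), "dpx/dx,dy", proj(c,p+[10,0,0])-proj(c,p),proj(c,p+[0,10,0])-proj(c,p))
E
```

```text
scene pred bottom v 237.1192718317077 u range 307.37669351662254 328.6456865708153 dpx/dx,dy [ 3.14 -1.28] [-2.1  -1.75]
side pred bottom v 243.36069390728446 u range 274.04857501555944 297.14703516617783 dpx/dx,dy [ 4.09 -0.22] [-0.28 -1.74]
```

The tin held at a known pose shows the fixed cameras offset by about 2–3 mm, mostly along the lane, so lateral alignment is fine. Next I lower the tin 55 mm before the mouth.

carry_out --xyz '[[-0.51, 0, 0], [-0.51, 0, 0], [0, 0, 0.6], [0, 0, 0.5], [0, 0, 0.25], [0, 0, 0.1], [0, 0, 0]]' --dr '[[0, 0, 0], [0, 0, 0], [0, 0, 0], [0, 0, 0], [0, 0, 0], [0, 0, 0], [0, 0, 0]]'

```text
time: 8.6
tool_pos: [478.9, -81.9, 40.9]
tcp_rot: [3.141, 0.0, 1.978]
contact_force: [-0.4, -0.2, -2.1]
grip_width: 56.9
```

```bash
python3 - <<'E'
from h import *
o=get_obs();print(o["tool_pos"],o["tcp_rot"],o["contact_force"],o["grip_width"])
w=capture("scene");crop(w,270,160,430,280,5,"s6.png")
w=capture("side");crop(w,230,190,390,310,5,"s7.png")
E
```

```text
[478.87 -81.91  40.85] [3.14 0.   1.98] [-0.35 -0.23 -2.06] 56.86766764975853
```

View pics/s6.png

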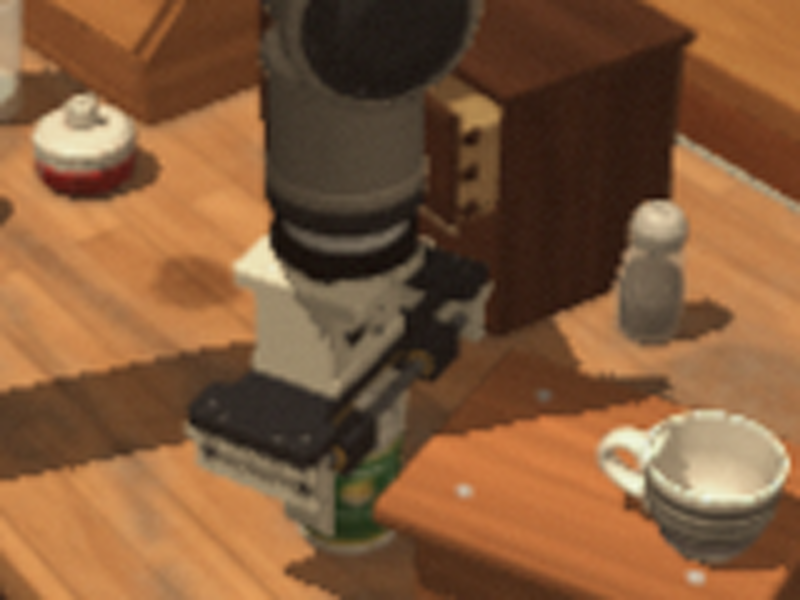

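View pics/s7.png

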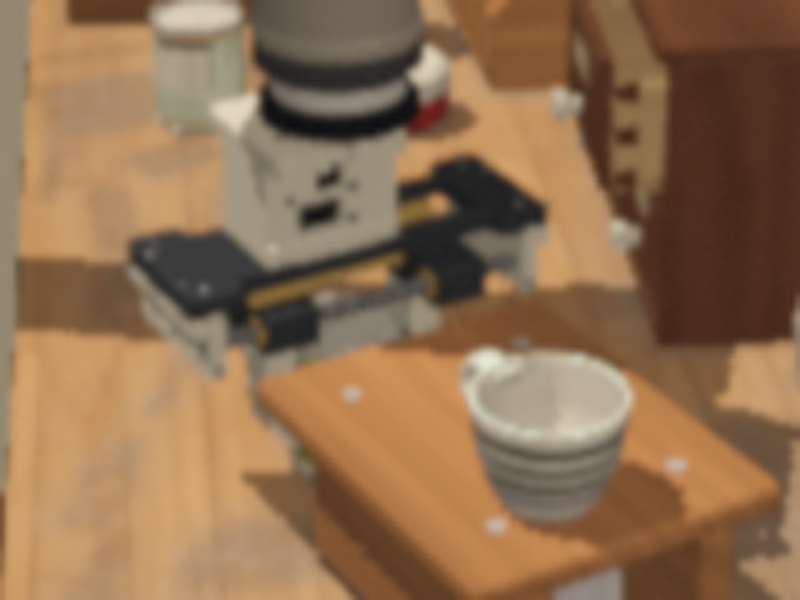

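carry_out --xyz '[[0, 0, 0.04], [0, 0, 0]]' --dr '[[0, 0, 0], [0, 0, 0]]'

```text
time: 8.95
tool_pos: [478.6, -82.2, 38.4]
tcp_rot: [3.141, 0.0, 1.977]
contact_force: [-0.0, -0.7, -1.5]
grip_width: 56.9
```

carry_out --xyz '[[0, 0, 0], [0, 0, 0], [0, 0, 0], [0, 0, 0], [0, 0, -0.6], [0, 0, -0.9], [0, 0, -0.9], [0, 0, 0]]' --dr '[[0, 0, 0], [0, 0, 0], [0, 0, 0], [0, 0, 0], [0, 0, 0], [0, 0, 0], [0, 0, 0], [0, 0, 0]]' --gripper 1

```text
time: 9.95
tool_pos: [480.7, -82.8, 186.1]
tcp_rot: [3.135, 0.006, 1.977]
contact_force: [-0.4, 0.2, -1.0]
grip_width: 91.7
```

carry_out --xyz '[[0.8, 0, 0], [0.8, 0, 0], [0, 0, 0], [0, 0, 0], [0, 0, 0], [0, 0, 0], [0, 0, 0], [0, 0, 0]]' --dr '[[0, 0, 0], [0, 0, 0], [0, -0.9, 0], [0, -0.9, 0], [0, -0.9, 0], [0, -0.9, 0], [0, -0.9, 0], [0, 0, 0]]' --gripper -1

```text
time: 10.95
tool_pos: [439.2, 7.1, 180.1]
tcp_rot: [-3.135, 0.626, 1.984]
contact_force: [0.9, 0.7, -0.4]
grip_width: 16.6
```

```bash
cat >st.py <<'E'
from h import *
M=np.array([500.4,-135.3]);y=-1.164;u=np.array([np.cos(y),np.sin(y)]);n=np.array([-u[1],u[0]])
def st():
    o=get_obs();R=Ro.from_euler("xyz",o["tcp_rot"]).as_matrix();p=o["tool_pos"];d=p[:2]-M
    print("t",o["time"],"TCP s %.1f lat %.1f z %.1f"%(d@u,d@n,p[2]),"w",round(o["grip_width"],1));print("J",o["joint_positions"],"F",o["contact_force"],"Fu %.2f Fn %.2f"%(o["contact_force"][:2]@u,o["contact_force"][:2]@n))
    a=R[:,2];print("axis u,n,z",a[:2]@u,a[:2]@n,a[2],"tilt",np.degrees(np.arccos(-a[2])),"toolx u,n,z",R[:2,0]@u,R[:2,0]@n,R[2,0])
    c=p+R@np.array([-9.5,0,22]);e=c[:2]-M;print("contact s %.1f lat %.1f z %.1f"%(e@u,e@n,c[2]), "low corner z",(p+R@np.array([9.5,0,22]))[2])
    b=p+R@np.array([-37.5,0,-44]);e=b[:2]-M;print("body corner s %.1f z %.1f"%(e@u,b[2]))
    U=np.array([*u,0]);N=np.array([*n,0]);Z=np.array([0,0,1.]);
    print("tool steps for +10mm u:",R.T@U*10/60," n:",R.T@N*10/60," up:",R.T@Z*10/60)
    return o,R
if __name__=="__main__": st()
E
python3 st.py
```

```text
t 10.95 TCP s -155.0 lat 0.2 z 180.1 w 16.6
J [ 0.23  0.3   2.   -0.82  0.91  0.36] F [ 0.87  0.69 -0.4 ] Fu -0.29 Fn 1.07
axis u,n,z 0.5861611364368359 -0.0023311407276607435 -0.8101911428261757 tilt 35.88538920796232 toolx u,n,z -0.8101886383463401 -0.005489273881216966 -0.5861435303462452
contact s -134.4 lat 0.2 z 167.9 low corner z 156.7193412727225
body corner s -150.4 z 237.7
tool steps for +10mm u: [-0.14 -0.    0.1 ]  n: [-0.    0.17 -0.  ]  up: [-0.1  -0.   -0.14]
```

carry_out --xyz '[[0, 0, 0], [0, 0, 0], [0, 0, 0]]' --dr '[[0, -0.5, 0], [0, -0.3, 0], [0, 0, 0]]'

```text
time: 11.32
tool_pos: [440.2, 5.9, 181.3]
tcp_rot: [-3.138, 0.737, 1.979]
contact_force: [0.2, 0.0, -1.1]
grip_width: 0.2
```

```bash
python3 st.py
```

```text
t 11.325 TCP s -153.5 lat 0.6 z 181.3 w 0.2
J [ 0.29  0.33  2.02 -0.96  0.96  0.53] F [ 0.2   0.01 -1.09] Fu 0.07 Fn 0.19
axis u,n,z 0.6721738659673417 -0.0022933978502088243 -0.7403897853406802 tilt 42.235370108814514 toolx u,n,z -0.7403930165240796 -0.0011512359904813983 -0.6721732334287551
contact s -131.7 lat 0.6 z 171.4 low corner z 158.63802352338422
body corner s -155.3 z 239.1
tool steps for +10mm u: [-0.12  0.    0.11]  n: [-0.    0.17 -0.  ]  up: [-0.11 -0.   -0.12]
```

carry_out --xyz '[[0.35, 0, 0.51], [0.35, 0, 0.51], [0.35, 0, 0.51], [0, 0, 0]]' --dr '[[0, 0, 0], [0, 0, 0], [0, 0, 0], [0, 0, 0]]'

```text
time: 11.82
tool_pos: [452.6, 15.8, 98.2]
tcp_rot: [-3.095, 0.693, 1.977]
contact_force: [0.2, -0.5, 0.5]
grip_width: 0.4
```

```bash
python3 st.py
```

```text
t 11.825 TCP s -157.7 lat 15.9 z 98.2 w 0.4
J [ 0.29  0.52  2.01 -0.99  0.87  0.66] F [ 0.18 -0.54  0.47] Fu 0.57 Fn -0.05
axis u,n,z 0.638468564519554 -0.04702842423819186 -0.7682097496348329 tilt 39.806602999717796 toolx u,n,z -0.7690431521426369 0.0005780374806334206 -0.6391966020053517
contact s -136.4 lat 14.9 z 87.3 low corner z 75.19222086651618
body corner s -157.0 z 155.9
tool steps for +10mm u: [-0.13  0.01  0.11]  n: [ 0.    0.17 -0.01]  up: [-0.11 -0.01 -0.13]
```

carry_out --xyz '[[0, 0, 0], [0, 0, 0], [0, 0, 0]]' --dr '[[0, 0.5, 0], [0, 0.4, 0], [0, 0, 0]]'

```text
time: 12.2
tool_pos: [453.3, 15.6, 100.8]
tcp_rot: [-3.106, 0.57, 1.966]
contact_force: [0.6, 0.2, -0.3]
grip_width: 0.2
```

```bash
python3 st.py
```

```text
t 12.2 TCP s -157.2 lat 16.5 z 100.8 w 0.2
J [ 0.22  0.47  2.   -0.84  0.8   0.47] F [ 0.58  0.19 -0.35] Fu 0.06 Fn 0.61
axis u,n,z 0.5391383095944376 -0.042162497759829505 -0.8411612252774759 tilt 32.737053954914884 toolx u,n,z -0.8416475326820613 0.009757477214819864 -0.5399390913506825
contact s -137.4 lat 15.4 z 87.4 low corner z 77.1246516423477
body corner s -149.4 z 158.0
tool steps for +10mm u: [-0.14  0.01  0.09]  n: [ 0.    0.17 -0.01]  up: [-0.09 -0.01 -0.14]
```

carry_out --xyz '[[0.06, -0.13, 0.35], [0.06, -0.14, 0.35], [0.04, 0, 0.25], [0, 0, 0]]' --dr '[[0, 0, 0], [-0.3, 0, 0], [0, 0, 0], [0, 0, 0]]'

```text
time: 12.7
tool_pos: [451.1, -5.0, 57.2]
tcp_rot: [-3.13, 0.557, 1.971]
contact_force: [0.7, -0.3, -0.1]
grip_width: 0.5
```

```bash
python3 st.py
```

```text
t 12.7 TCP s -139.1 lat 6.3 z 57.2 w 0.5
J [ 0.16  0.53  2.07 -1.    0.66  0.61] F [ 0.66 -0.34 -0.09] Fu 0.58 Fn 0.47
axis u,n,z 0.5287090913872177 -0.015711894888936002 -0.8486576654007796 tilt 31.934031537664303 toolx u,n,z -0.8486991500371662 0.005861366287015589 -0.5288434523669938
contact s -119.4 lat 5.9 z 43.6 low corner z 33.51166974435372
body corner s -130.6 z 114.4
tool steps for +10mm u: [-0.14  0.    0.09]  n: [ 0.    0.17 -0.  ]  up: [-0.09 -0.   -0.14]
```

```bash
cat > fk.py <<'E'
from st import *
from scipy.optimize import least_squares
D=[([-1.488,.3427,1.525,0,1.2754,-.146],[119.05,-510.95,248.04],[-3.1401,-.0002,.2288]),
([.23,.30,2.0,-.82,.91,.36],[439.2,7.1,180.1],[-3.135,.626,1.984]),
([.29,.33,2.02,-.96,.96,.53],[440.2,5.9,181.3],[-3.138,.737,1.979]),
([.29,.52,2.01,-.99,.87,.66],[452.6,15.8,98.2],[-3.095,.693,1.977]),
([.22,.47,2.0,-.84,.80,.47],[453.3,15.6,100.8],[-3.106,.57,1.966]),
([.16,.53,2.07,-1.0,.66,.61],[451.1,-5.,57.2],[-3.13,.557,1.971])]
def fk(q,k):
    d1,L2,L3,d6,o1,o3=k
    Rz=lambda a:Ro.from_euler("z",a);Ry=lambda a:Ro.from_euler("y",a)
    R=Rz(q[0]);p=np.array([0,0,d1])+R.apply([o1,0,0])
    R=R*Ry(q[1]);p=p+R.apply([0,0,L2]);R=R*Ry(q[2]);p=p+R.apply([o3,0,L3])
    R=R*Rz(s4*q[3])*Ry(q[4])*Rz(s6*q[5]+np.pi/2*h6);p=p+R.apply([0,0,d6]);return p,R
def res(k):
    r=[]
    for q,p,e in D:
        P,R=fk(q,k);r+=list(P-p)+list(200*(R.inv()*Ro.from_euler("xyz",e)).as_rotvec())
    return np.array(r)
best=None
for s4 in(1,-1):
  for s6 in(1,-1):
    for h6 in(1,-1,0,2):
      f=least_squares(res,[300,350,350,200,0,0]);
      if best is None or f.cost<best[0]: best=(f.cost,s4,s6,h6,f.x,f.fun)
_,s4,s6,h6,K,F=best
lo=np.array([-2.53,-.77,.04,-1,.28,-3.11]);hi=np.array([2.53,2.02,2.7,4.14,2.66,3.11])
def ik(p,R,q0):
    g=lambda q:np.r_[(fk(q,K)[0]-p),300*(fk(q,K)[1].inv()*R).as_rotvec()]
    return least_squares(g,q0)
def pose(cs,lat,cz,tilt,twist=0):
    t=np.radians(tilt);U=np.array([*u,0]);N=np.array([*n,0]);Z=np.array([0,0,1.])
    a=np.sin(t)*U-np.cos(t)*Z;x=-np.cos(t)*U-np.sin(t)*Z
    R=np.c_[x,np.cross(a,x),a];
    c=np.array([*(M+cs*u+lat*n),cz]);
    R=R@Ro.from_euler("z",np.radians(twist)).as_matrix();return c-np.c_[x,np.cross(a,x),a]@np.array([-9.5,0,22]),Ro.from_matrix(R)
if __name__=="__main__":
    print(best[:4],K,np.abs(F).max())
    q0=D[-1][0]
    for cs in(-110,-90,-60,-30,-10,10,25):
      for t in(0,15,25,35,42,47):
        f=ik(*pose(cs,0,25,t),q0);print(cs,t,f.x,round(f.cost,1),"OK" if f.cost<1 and (f.x>lo+.03).all() and (f.x<hi-.03).all() else "-")
E
python3 fk.py
```

```text
(np.float64(3240.467775202815), 1, 1, 1) [116.08 481.89 344.49 169.13  41.76  48.08] 76.14570182702779
-110 0 [-0.06  0.55  1.98  0.    0.61 -0.46] 0.0 OK
-110 15 [ 0.05  0.55  2.04 -0.52  0.51  0.09] 0.0 OK
-110 25 [ 0.11  0.57  2.07 -0.9   0.54  0.5 ] 0.0 OK
-110 35 [ 0.18  0.61  2.1  -1.2   0.64  0.84] 0.0 -
-110 42 [ 0.22  0.65  2.12 -1.34  0.74  1.02] 0.0 -
-110 47 [ 0.25  0.68  2.13 -1.42  0.82  1.12] 0.0 -
-90 0 [-0.09  0.56  1.95  0.    0.63 -0.5 ] 0.0 OK
-90 15 [ 0.    0.56  2.02 -0.51  0.51  0.03] 0.0 OK
-90 25 [ 0.07  0.58  2.06 -0.9   0.53  0.46] 0.0 OK
-90 35 [ 0.13  0.62  2.09 -1.22  0.63  0.81] 0.0 -
-90 42 [ 0.17  0.65  2.11 -1.37  0.73  1.  ] 0.0 -
-90 47 [ 0.2   0.68  2.12 -1.46  0.8   1.1 ] 0.0 -
-60 0 [-0.15  0.58  1.9   0.    0.65 -0.56] 0.0 OK
-60 15 [-0.06  0.57  1.98 -0.49  0.52 -0.05] 0.0 OK
-60 25 [ 0.    0.59  2.03 -0.9   0.52  0.39] 0.0 OK
-60 35 [ 0.06  0.62  2.06 -1.24  0.61  0.76] 0.0 -
-60 42 [ 0.1   0.66  2.09 -1.41  0.7   0.96] 0.0 -
-60 47 [ 0.13  0.69  2.1  -1.5   0.78  1.08] 0.0 -
-30 0 [-0.2   0.6   1.86 -0.    0.68 -0.61] 0.0 OK
-30 15 [-0.12  0
[... 452 characters left out ...]
2 [-0.    0.67  2.04 -1.46  0.67  0.9 ] 0.0 -
-10 47 [ 0.02  0.7   2.05 -1.56  0.74  1.02] 0.0 -
10 0 [-0.26  0.63  1.78 -0.    0.73 -0.67] 0.0 OK
10 15 [-0.19  0.61  1.88 -0.43  0.54 -0.24] 0.0 OK
10 25 [-0.13  0.62  1.93 -0.85  0.51  0.2 ] 0.0 OK
10 35 [-0.08  0.65  1.98 -1.25  0.56  0.63] 0.0 -
10 42 [-0.05  0.68  2.01 -1.47  0.65  0.86] 0.0 -
10 47 [-0.02  0.7   2.03 -1.58  0.73  1.  ] 0.0 -
25 0 [-0.29  0.64  1.76  0.    0.74 -0.69] 0.0 OK
25 15 [-0.21  0.62  1.85 -0.41  0.55 -0.28] 0.0 OK
25 25 [-0.16  0.63  1.91 -0.83  0.5   0.15] 0.0 OK
25 35 [-0.11  0.66  1.96 -1.25  0.55  0.59] 0.0 -
25 42 [-0.07  0.68  1.99 -1.47  0.64  0.84] 0.0 -
25 47 [-0.05  0.71  2.01 -1.59  0.72  0.97] 0.0 -
```

```bash
python3 - <<'E'
import fk
from fk import *
for q,p,e in D:
    P,R=fk.fk(q,K);print(P-p,np.degrees((R.inv()*Ro.from_euler("xyz",e)).as_rotvec()))
E
```

```text
Traceback (most recent call last):
AttributeError: 'function' object has no attribute 'fk'
```

```bash
python3 - <<'E'
from fk import *
for q,p,e in D:
    P,R=fk(q,K);print(P-p,np.degrees((R.inv()*Ro.from_euler("xyz",e)).as_rotvec()))
E
```

```text
[-76.15  -6.06   6.02] [ 0. -0. -0.]
[-2.42 -5.1  -6.12] [-0.08 -0.02  0.15]
[ -2.99   6.12 -10.31] [ 0.1   0.27 -0.1 ]
[ 3.93  7.65 -3.59] [-0.05 -0.02  0.28]
[ 2.29 -6.3   2.69] [ 0.02 -0.21  0.33]
[ -0.23 -10.63  11.31] [ 0.5   0.12 -0.07]
```

```bash
python3 - <<'E'
s=open('fk.py').read()
s=s.replace("d1,L2,L3,d6,o1,o3=k","d1,L2,L3,d6,o3,y3,L4,x4,y4=k").replace("+R.apply([o1,0,0])","")
s=s.replace("p=p+R.apply([o3,0,L3])","p=p+R.apply([o3,y3,L3])").replace("R=R*Rz(s4*q[3])*Ry(q[4])","R=R*Rz(s4*q[3]);p=p+R.apply([x4,y4,L4]);R=R*Ry(q[4])")
s=s.replace("f=least_squares(res,[300,350,350,200,0,0])","f=least_squares(lambda k:np.r_[res(k),k[6]*.001,k[4:]*.002],[300,350,350,200,0,60,0,0,0])")
s=s.replace("for s4 in(1,-1)","for s4 in(1,)").replace("for s6 in(1,-1)","for s6 in(1,)").replace("(1,-1,0,2)","(1,)")
s=s.replace("D=[","D=[([-.0,0,0,0,0,0],0,0)][:0]+[")
open('fk.py','w').write(s)
E
python3 fk.py
```

```text
(np.float64(20.525098681701706), 1, 1, 1) [221.46 502.4  382.09 287.22  43.4   75.5   -0.32   5.95   0.62] 2.819469987087004
-110 0 [-0.22  0.51  1.95 -0.    0.69 -0.63] 0.0 OK
-110 15 [-0.06  0.5   2.04 -0.47  0.54 -0.07] 0.0 OK
-110 25 [ 0.06  0.53  2.08 -0.87  0.54  0.41] 0.0 OK
-110 35 [ 0.17  0.59  2.11 -1.19  0.64  0.81] 0.0 -
-110 42 [ 0.24  0.65  2.12 -1.33  0.75  1.02] 0.0 -
-110 47 [ 0.28  0.7   2.12 -1.4   0.83  1.14] 0.0 -
-90 0 [-0.26  0.52  1.92 -0.    0.7  -0.67] 0.0 OK
-90 15 [-0.1   0.51  2.02 -0.46  0.53 -0.12] 0.0 OK
-90 25 [ 0.01  0.53  2.07 -0.88  0.53  0.37] 0.0 OK
-90 35 [ 0.12  0.59  2.11 -1.22  0.63  0.8 ] 0.0 -
-90 42 [ 0.19  0.65  2.12 -1.37  0.73  1.01] 0.0 -
-90 47 [ 0.24  0.7   2.12 -1.44  0.81  1.13] 0.0 -
-60 0 [-0.31  0.54  1.88  0.    0.72 -0.72] 0.0 OK
-60 15 [-0.16  0.52  1.99 -0.44  0.53 -0.2 ] 0.0 OK
-60 25 [-0.06  0.54  2.05 -0.88  0.51  0.31] 0.0 OK
-60 35 [ 0.05  0.6   2.09 -1.26  0.6   0.77] 0.0 -
-60 42 [ 0.12  0.65  2.11 -1.43  0.7   1.  ] 0.0 -
-60 47 [ 0.16  0.7   2.12 -1.51  0.79  1.13] 0.0 -
-30 0 [-0.36  0.56  1.84  0.    0.75 -0.76] 0
[... 474 characters left out ...]
2 [ 0.    0.66  2.09 -1.51  0.66  0.97] 0.0 -
-10 47 [ 0.04  0.7   2.11 -1.61  0.75  1.11] 0.0 -
10 0 [-0.41  0.59  1.77 -0.    0.78 -0.82] 0.0 OK
10 15 [-0.29  0.55  1.9  -0.39  0.55 -0.37] 0.0 OK
10 25 [-0.2   0.57  1.98 -0.85  0.48  0.14] 0.0 OK
10 35 [-0.1   0.61  2.05 -1.31  0.54  0.67] 0.0 -
10 42 [-0.04  0.66  2.08 -1.53  0.65  0.95] 0.0 -
10 47 [-0.    0.71  2.1  -1.64  0.74  1.1 ] 0.0 -
25 0 [-0.43  0.6   1.74 -0.    0.8  -0.84] 0.0 OK
25 15 [-0.31  0.56  1.88 -0.38  0.55 -0.41] 0.0 OK
25 25 [-0.22  0.58  1.96 -0.84  0.48  0.1 ] 0.0 OK
25 35 [-0.13  0.62  2.03 -1.32  0.53  0.65] 0.0 -
25 42 [-0.07  0.67  2.07 -1.55  0.64  0.94] 0.0 -
25 47 [-0.03  0.71  2.09 -1.66  0.73  1.09] 0.0 -
```

```bash
cat > br.py <<'E'
from fk import *
rng=np.random.default_rng(0)
for cs,t in((-90,42),(-60,42),(0,42),(25,42)):
  for tw in(0,180,90,-90):
    sol=[]
    p,R=pose(cs,0,25,t,tw)
    g=lambda q:np.r_[(fk(q,K)[0]-p),300*(fk(q,K)[1].inv()*R).as_rotvec()]
    for i in range(40):
        f=least_squares(g,rng.uniform(lo,hi),bounds=(lo,hi),max_nfev=200)
        if f.cost<5 and not any(np.abs(f.x-s).max()<.1 for s in sol): sol.append(f.x);print(cs,t,tw,f.x)
E
timeout 500 python3 br.py
cat > scan.py <<'E'
from fk import *
def box(x0,x1,y0,y1,z0,z1,k=(7,13,13)):
    g=np.meshgrid(np.linspace(x0,x1,k[0]),np.linspace(y0,y1,k[1]),np.linspace(z0,z1,k[2]),indexing='ij');return np.stack([a.ravel() for a in g],1)
FB=box(-9.5,9.5,-19,19,-44,22,(5,9,34));BB=box(-37.5,37.5,-95,95,-130,-44,(16,39,18))
U=np.array([*u,0]);N=np.array([*n,0]);Z=np.array([0,0,1.]);L=np.c_[U,N,Z]
def rot(t,ph,tw):
    t,ph,tw=np.radians([t,ph,tw]);h=np.array([np.cos(ph),np.sin(ph),0]) # in lane coords
    a=np.sin(t)*h-np.cos(t)*np.array([0,0,1]);x=-np.cos(t)*h-np.sin(t)*np.array([0,0,1])
    return np.c_[x,np.cross(a,x),a]@Ro.from_euler("z",tw).as_matrix()
def contact(R,lat0=0):
    f=FB@R.T
    return f
def j4of(R,tcp_lane,q0):
    p=np.array([*M,0])+L@tcp_lane;f=ik(p,Ro.from_matrix(L@R),q0);return f.x,f.cost
def sdist(P,mg):
    # any point inside board or wall (with margin)
    b=(P[:,0]>-mg)&(P[:,0]<190)&(np.abs(P[:,1])<75+mg)&(P[:,2]>82-mg)&(P[:,2]<96+mg)
    w=(P[:,0]>12-mg)&(np.abs(P[:,1])>35-mg)&(np.abs(P[:,1])<53+mg)&(P[:,2]<90)
    return (b|w).any()|(P[:,2]<2).any()
def setup(R,face,zc):
    """TCP (lane) so that fingers touch a tin with rear face at s=face, lat centre 0, contact height zc"""
    f=FB@R.T; lat=0
    for it in range(3):
        k=np.abs(f[:,1]+lat)<28
        adv=f[:,0]+np.sqrt(np.maximum(28.5**2-(f[:,1]+lat)**2,0));adv[~k]=-1e9
        i=adv.argmax(); lat=lat-0.7*(f[i,1]+lat)
    k=np.abs(f[:,1]+lat)<28
    adv=f[:,0]+np.sqrt(np.maximum(28.5**2-(f[:,1]+lat)**2,0));adv[~k]=-1e9;i=adv.argmax()
    return np.array([face+28.5-adv[i],lat,zc-f[i,2]]),np.degrees(np.arcsin((f[i,1]+lat)/28.5))
if __name__=="__main__":
    q0=[-.15,.6,2.0,-.9,.5,.3];out=[]
    for t in range(22,56,3):
      for ph in range(-5,61,5):
        R=rot(t,ph,0)
        x,c=j4of(R,np.array([-5,0,35.]),q0)
        if c>1 or x[3]<-.97 or x[4]<.31: continue
        for tw in range(-60,61,10):
          R=rot(t,ph,tw)
          for zc in(24,28):
            best=None
            for face in range(-10,40,3):
              T,ang=setup(R,face,zc)
              if sdist(FB@R.T+T,1.5) or sdist(BB@R.T+T,2): break
              best=(face,ang,T)
            if best: out.append((best[0],t,ph,tw,zc,best[1],best[2]))
    out.sort(key=lambda o:-o[0])
    for o in out[:40]: print(o)
E
timeout 560 python3 scan.py
```

```text
(5, 25, 0, 0, 28, np.float64(0.0), array([-12.91,   0.  ,  43.92]))
(5, 28, -5, -60, 28, np.float64(-0.20625772535534492), array([-23.83,   3.7 ,  37.47]))
(5, 28, -5, -50, 28, np.float64(-0.4020518946047972), array([-23.03,   7.21,  37.72]))
(5, 28, -5, -40, 28, np.float64(-0.5871187834065401), array([-21.69,  10.52,  38.27]))
(5, 28, -5, -30, 28, np.float64(-1.2980963064200033), array([-19.85,  13.28,  39.1 ]))
(5, 28, -5, -20, 28, np.float64(-3.9943129892669704), array([-17.51,  14.65,  40.18]))
(5, 28, -5, -10, 28, np.float64(0.001261853646362975), array([-13.66,  -0.02,  43.03]))
(2, 25, -5, -60, 28, np.float64(-0.2037246711840047), array([-26.3 ,   3.65,  38.98]))
(2, 25, -5, -50, 28, np.float64(-0.39945876733293334), array([-25.49,   7.16,  39.21]))
(2, 25, -5, -40, 28, np.float64(-0.5843961730174654), array([-24.12,  10.48,  39.7 ]))
(2, 25, -5, -30, 28, np.float64(-1.2957908240028964), array([-22.24,  13.23,  40.45]))
(2, 25, -5, -20, 28, np.float64(-3.993373277102899), array([-19.85,  14.59,  41.42]))
(2, 25, -5, -10, 28, np.float64(0.005104340927117979), array([-15.85,  -0
[... 1624 characters left out ...]
.45]))
(2, 25, 10, 40, 28, np.float64(0.7057635088515007), array([-23.08, -12.65,  39.7 ]))
(2, 25, 10, 50, 28, np.float64(0.5279761496029446), array([-24.74,  -9.46,  39.21]))
(2, 28, -5, -10, 24, np.float64(0.001261853646362975), array([-16.66,  -0.02,  39.03]))
(2, 28, -5, 0, 28, np.float64(9.727934650354937), array([-17.06,  -3.02,  42.96]))
(2, 28, -5, 60, 28, np.float64(-0.06861185882535137), array([-27.05,   1.23,  37.47]))
(-1, 22, -5, -60, 28, np.float64(-0.20082185943725223), array([-28.68,   3.6 ,  40.45]))
(-1, 22, -5, -50, 28, np.float64(-0.39650225963344643), array([-27.86,   7.11,  40.66]))
(-1, 22, -5, -40, 28, np.float64(-0.5813239342748102), array([-26.47,  10.42,  41.1 ]))
```

```bash
sed -i 's/range(-5,61,5)/range(-60,1,5)/; s/range(22,56,3)/range(25,62,4)/; s/range(-60,61,10)/range(-50,51,10)/' scan.py; timeout 570 python3 scan.py
```

```text
(14, 49, -35, -40, 24, np.float64(9.142217306060719), array([-8.44, -4.73, 42.16]))
(14, 49, -35, -40, 28, np.float64(9.142217306060719), array([-8.44, -4.73, 46.16]))
(14, 49, -35, -30, 24, np.float64(0.45189801009835057), array([-11.08,  -8.1 ,  39.39]))
(11, 41, -30, -40, 24, np.float64(-0.020142259810799586), array([-9.13,  0.36, 37.83]))
(11, 41, -30, -40, 28, np.float64(-0.020142259810799586), array([-9.13,  0.36, 41.83]))
(11, 45, -35, -40, 24, np.float64(0.08499132739995706), array([-10.1 ,  -1.52,  38.73]))
(11, 45, -35, -40, 28, np.float64(0.08499132739995706), array([-10.1 ,  -1.52,  42.73]))
(11, 49, -40, -40, 24, np.float64(0.3927882677797518), array([-12.52,  -7.04,  42.16]))
(11, 49, -40, -40, 28, np.float64(0.3927882677797518), array([-12.52,  -7.04,  46.16]))
(11, 49, -40, -30, 24, np.float64(0.3315297310979311), array([-14.71,  -5.94,  39.39]))
(11, 49, -35, -30, 28, np.float64(0.45189801009835057), array([-14.08,  -8.1 ,  43.39]))
(11, 53, -40, -30, 28, np.float64(0.29540306469320066), array([-15.5 ,  -5.3 ,  42.26]))
(8, 37, -25, -50, 28, np.float64(-1.93746114341
[... 1687 characters left out ...]
5, 29, -10, -40, 28, np.float64(-0.7128389226449076), array([-20.82,  12.78,  37.79]))
(5, 29, -10, -30, 28, np.float64(-3.855387023467601), array([-18.68,  14.15,  38.65]))
(5, 29, -10, -20, 28, np.float64(-10.483930244029755), array([-15.15,   8.75,  40.55]))
(5, 33, -25, -30, 24, np.float64(0.04858501918648333), array([-14.05,  -0.87,  39.26]))
(5, 33, -25, -30, 28, np.float64(0.04858501918648333), array([-14.05,  -0.87,  43.26]))
(5, 33, -20, -50, 28, np.float64(-1.291571815399467), array([-20.85,  14.02,  35.2 ]))
(5, 33, -20, -40, 28, np.float64(-3.8610165709925184), array([-18.67,  15.71,  35.84]))
(5, 33, -20, -30, 24, np.float64(-10.124300450237234), array([-14.85,   6.08,  35.38]))
```

```bash
cat > scan2.py <<'E'
from scan import *
q0=[-.15,.6,2.0,-.9,.5,.3];out=[]
for t in range(41,70,4):
  for ph in range(-60,71,6):
    R=rot(t,ph,0);x,c=j4of(R,np.array([-8,0,35.]),q0)
    j4=x[3]
    ok=c<1 and .31<x[4]<2.6 and .08<x[2]<2.66 and x[1]<2 and (j4>-.96 or j4<-2.19)
    if not ok: continue
    for tw in range(-60,61,10):
      R=rot(t,ph,tw);T0,ang=setup(R,0,27)
      best=None
      for face in range(0,44,2):
        T=T0+[face,0,0]
        if sdist(FB@R.T+T,1) or sdist(BB@R.T+T,1.5): break
        best=(face,ang,T)
      if best: out.append((best[0],t,ph,tw,round(ang,1),best[2],x))
out.sort(key=lambda o:-o[0])
for o in out[:25]: print(*o)
E
timeout 570 python3 scan2.py
```

```text
32 57 18 20 -3.0 [ 7.25  7.95 35.58] [-0.05  0.79  2.3  -2.32  0.96  1.53]
32 69 30 0 -0.2 [ 1.76  4.36 26.02] [-0.14  1.    2.44 -2.68  1.47  1.71]
26 53 18 20 -10.0 [ 2.26  4.67 37.  ] [-0.08  0.74  2.29 -2.3   0.85  1.47]
26 69 24 0 -0.4 [-3.6   7.41 26.02] [-0.06  0.98  2.38 -2.49  1.37  1.71]
24 49 18 30 0.1 [ 1.61 -2.22 35.22] [-0.1   0.7   2.27 -2.27  0.74  1.4 ]
24 69 36 0 -0.1 [-6.54  1.26 26.02] [-0.24  1.03  2.48 -2.87  1.56  1.68]
22 49 18 20 -0.0 [-0.73  0.7  35.92] [-0.1   0.7   2.27 -2.27  0.74  1.4 ]
22 49 24 30 0.0 [-0.28 -0.21 37.02] [-0.16  0.7   2.32 -2.48  0.75  1.47]
22 57 30 20 -0.5 [-5.68  8.16 36.95] [-0.19  0.81  2.41 -2.71  1.06  1.61]
22 61 24 10 -0.5 [-6.54  9.32 32.37] [-0.09  0.85  2.37 -2.52  1.13  1.63]
22 61 30 10 -0.4 [-7.39  6.37 32.37] [-0.17  0.87  2.43 -2.7   1.2   1.64]
22 65 18 0 -0.6 [-6.65 10.38 27.69] [-0.01  0.9   2.32 -2.33  1.19  1.63]
22 65 24 0 -0.4 [-7.61  7.41 27.69] [-0.08  0.92  2.38 -2.51  1.26  1.67]
22 69 18 0 -0.6 [-6.64 10.38 26.02] [ 0.01  0.96  2.32 -2.32  1.29  1.67]
20 45 18 30 0.1 [-1.8  -2.03 36.74] [-0.13  0.66  2.25 -2.21  0.62  1.3 ]
20 53 30 30 -1.1 [-5.15  9.42 41.26] [-0.2   0.75  2.39 -2.7   0.92  1.57]
20 61 18 0 -0.6 [-8.55 10.41 29.36] [-0.03  0.84  2.31 -2.33  1.08  1.58]
18 45 18 20 -0.1 [-4.09  0.91 37.39] [-0.13  0.66  2.25 -2.21  0.62  1.3 ]
18 45 24 30 -0.0 [-3.6   0.08 38.42] [-0.18  0.65  2.29 -2.44  0.63  1.39]
18 53 18 10 -3.8 [-8.41 10.92 35.4 ] [-0.08  0.74  2.29 -2.3   0.85  1.47]
18 53 24 20 -1.2 [-7.96 10.94 38.3 ] [-0.13  0.74  2.34 -2.51  0.88  1.53]
18 53 30 20 -0.5 [-9.03  8.52 38.3 ] [-0.2   0.75  2.39 -2.7   0.92  1.57]
18 53 36 30 -0.4 [-8.06  7.08 41.26] [-0.28  0.75  2.43 -2.9   0.96  1.58]
18 57 18 10 -1.3 [-8.97 12.01 33.9 ] [-0.05  0.79  2.3  -2.32  0.96  1.53]
18 57 24 10 -0.5 [-10.15   9.49  33.9 ] [-0.11  0.8   2.36 -2.52  1.01  1.58]
```

```bash
cat > go.py <<'E'
from scan import *
def rows(R0,p0,T,R1,k):
    """straight rows in tool frame from (R0,p0 world) to lane T,R1(lane rot)"""
    p1=np.array([*M,0])+L@np.asarray(T,float);W1=L@R1
    rv=Ro.from_matrix(R0.T@W1).as_rotvec();s=[]
    R=R0.copy();
    for i in range(k):
        d=(p1-p0)/k;x=R.T@d/60
        s.append((np.round(x,2).tolist(),np.round(np.degrees(rv)/k/8,2).tolist()));R=R@Ro.from_rotvec(rv/k).as_matrix()
    print("xyz",[a for a,b in s]);print("dr",[b for a,b in s])
    f=ik(p1,Ro.from_matrix(W1),get_obs()["joint_positions"]);print("q end",f.x,f.cost)
E
python3 - <<'E'
from go import *
o,R=st()
R1=rot(24,0,0);T,a=setup(R1,-100,24);print(T,a)
rows(R,o["tool_pos"],T,R1,4)
E
```

```text
t 12.7 TCP s -139.1 lat 6.3 z 57.2 w 0.5
J [ 0.16  0.53  2.07 -1.    0.66  0.61] F [ 0.66 -0.34 -0.09] Fu 0.58 Fn 0.47
axis u,n,z 0.5287090913872177 -0.015711894888936002 -0.8486576654007796 tilt 31.934031537664303 toolx u,n,z -0.8486991500371662 0.005861366287015589 -0.5288434523669938
contact s -119.4 lat 5.9 z 43.6 low corner z 33.51166974435372
body corner s -130.6 z 114.4
tool steps for +10mm u: [-0.14  0.    0.09]  n: [ 0.    0.17 -0.  ]  up: [-0.09 -0.   -0.14]
[-117.63    0.     40.23] 0.0
xyz [[-0.04, -0.02, 0.11], [-0.04, -0.02, 0.11], [-0.05, -0.03, 0.1], [-0.05, -0.03, 0.1]]
dr [[-0.03, 0.25, -0.01], [-0.03, 0.25, -0.01], [-0.03, 0.25, -0.01], [-0.03, 0.25, -0.01]]
q end [ 0.02  0.53  2.07 -0.84  0.53  0.35] 4.666239211684218e-26
```

carry_out --xyz '[[0, 0, 0], [-0.06, -0.03, 0.14], [-0.06, -0.03, 0.14], [-0.06, -0.04, 0.14], [0, 0, 0]]' --dr '[[-0.06, 0.5, -0.02], [-0.06, 0.5, -0.02], [0, 0, 0], [0, 0, 0], [0, 0, 0]]'

```text
time: 13.32
tool_pos: [452.0, -26.2, 38.1]
tcp_rot: [3.141, 0.416, 1.976]
contact_force: [1.5, 0.1, -0.0]
grip_width: 0.5
```

```bash
python3 - <<'E'
from go import *
o,R=st()
R1=rot(24,0,0);T,a=setup(R1,-1,24);print(T,a)
rows(R,o["tool_pos"],T,R1,8)
E
```

```text
t 13.325 TCP s -119.3 lat -1.3 z 38.1 w 0.5
J [ 0.02  0.53  2.09 -0.85  0.52  0.36] F [ 1.55  0.13 -0.05] Fu 0.49 Fn 1.47
axis u,n,z 0.4044135332474335 -0.0003878951206143466 -0.9145761552017975 tilt 23.854392992829087 toolx u,n,z -0.9145748638302396 0.0015616422023283186 -0.4044136245523024
contact s -101.8 lat -1.3 z 21.8 low corner z 14.112543723623897
body corner s -102.8 z 93.5
tool steps for +10mm u: [-0.15  0.    0.07]  n: [ 0.    0.17 -0.  ]  up: [-0.07  0.   -0.15]
[-18.63   0.    40.23] 0.0
xyz [[-0.19, 0.0, 0.08], [-0.19, 0.0, 0.08], [-0.19, 0.0, 0.08], [-0.19, 0.0, 0.08], [-0.19, 0.0, 0.08], [-0.19, 0.0, 0.08], [-0.19, 0.0, 0.08], [-0.19, 0.0, 0.08]]
dr [[-0.0, -0.0, -0.0], [-0.0, -0.0, -0.0], [-0.0, -0.0, -0.0], [-0.0, -0.0, -0.0], [-0.0, -0.0, -0.0], [-0.0, -0.0, -0.0], [-0.0, -0.0, -0.0], [-0.0, -0.0, -0.0]]
q end [-0.19  0.56  1.99 -0.81  0.48  0.12] 9.96809570217928e-27
```

carry_out --xyz '[[-0.12, 0.03, 0.05], [-0.12, 0, 0.05], [-0.12, 0, 0.05], [-0.12, 0, 0.05], [-0.12, 0, 0.05], [-0.12, 0, 0.05], [-0.12, 0, 0.05]]' --dr '[[0, 0, 0], [0, 0, 0], [0, 0, 0], [0, 0, 0], [0, 0, 0], [0, 0, 0], [0, 0, 0]]'

```text
time: 14.2
tool_pos: [475.8, -76.0, 39.9]
tcp_rot: [3.139, 0.416, 1.975]
contact_force: [-0.3, 0.1, 0.2]
grip_width: 0.5
```

```bash
python3 - <<'E'
from go import *
o,R=st()
w=capture("scene");crop(w,300,180,460,300,5,"s8.png")
w=capture("side");crop(w,250,200,390,320,5,"s9.png")
E
```

```text
t 14.2 TCP s -64.2 lat 0.8 z 39.9 w 0.5
J [-0.1   0.54  2.04 -0.84  0.5   0.23] F [-0.33  0.08  0.17] Fu -0.21 Fn -0.27
axis u,n,z 0.40409675815285806 0.0012186201559074598 -0.9147154339002194 tilt 23.83465283211741 toolx u,n,z -0.9147143814328029 0.002557272040289185 -0.4040928863017969
contact s -46.6 lat 0.9 z 23.6 low corner z 15.925857154215219
body corner s -47.7 z 95.3
tool steps for +10mm u: [-0.15  0.    0.07]  n: [0.   0.17 0.  ]  up: [-0.07  0.   -0.15]
```

View pics/s8.png

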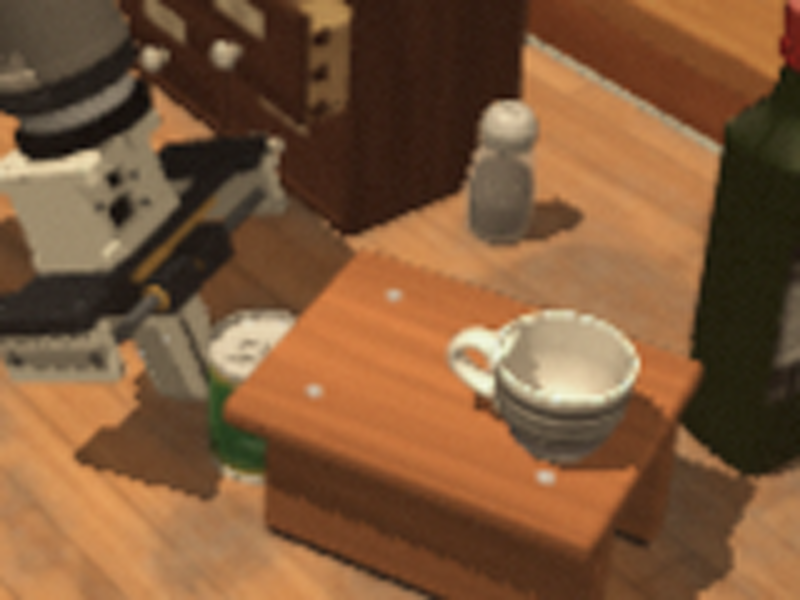

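View pics/s9.png

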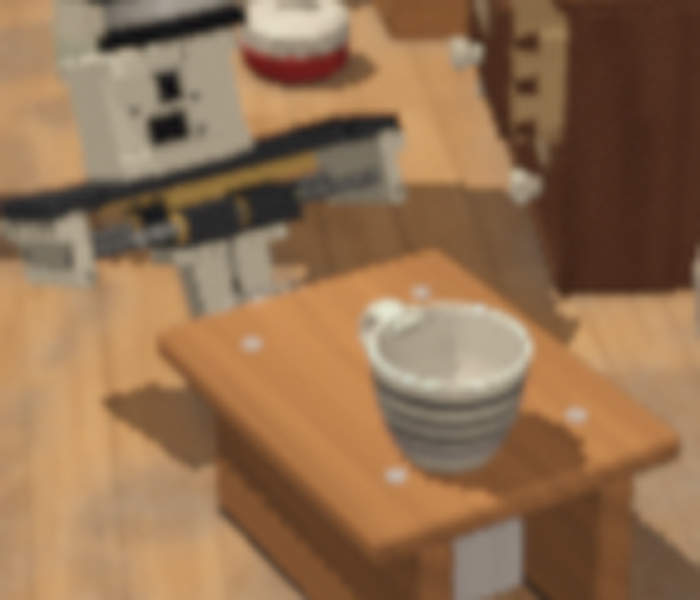

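carry_out --xyz '[[-0.1, 0, 0.05], [-0.1, 0, 0.05], [-0.1, 0, 0.05], [-0.1, 0, 0.045]]' --dr '[[0, 0, 0], [0, 0, 0], [0, 0, 0], [0, 0, 0]]'

```text
time: 14.8
tool_pos: [486.3, -100.4, 38.9]
tcp_rot: [3.139, 0.416, 1.975]
contact_force: [-1.0, 1.5, 1.5]
grip_width: 0.6
```

carry_out --xyz '[[-0.1, 0, 0.045], [-0.1, 0, 0.045], [-0.09, 0, 0.04], [0, 0, 0]]' --dr '[[0, 0, 0], [0, 0, 0], [0, 0, 0], [0, 0, 0]]'

```text
time: 15.3
tool_pos: [493.8, -118.0, 38.8]
tcp_rot: [3.139, 0.416, 1.974]
contact_force: [0.2, -0.8, -0.3]
grip_width: 0.3
```

```bash
python3 - <<'E'
from go import *
o,R=st()
w=capture("scene");crop(w,300,180,460,300,5,"s10.png")
w=capture("side");crop(w,250,200,390,320,5,"s11.png")
E
```

```text
t 15.3 TCP s -18.5 lat 0.8 z 38.8 w 0.3
J [-0.19  0.56  2.   -0.82  0.48  0.12] F [ 0.22 -0.77 -0.29] Fu 0.80 Fn -0.10
axis u,n,z 0.4042785490097051 0.0011170762673722275 -0.9146352316367549 tilt 23.846021887876432 toolx u,n,z -0.9146327585825682 0.0031204228957094292 -0.40427364481078076
contact s -0.9 lat 0.8 z 22.5 low corner z 14.80884969751585
body corner s -2.0 z 94.2
tool steps for +10mm u: [-0.15  0.    0.07]  n: [0.   0.17 0.  ]  up: [-0.07  0.   -0.15]
```

View pics/s10.png

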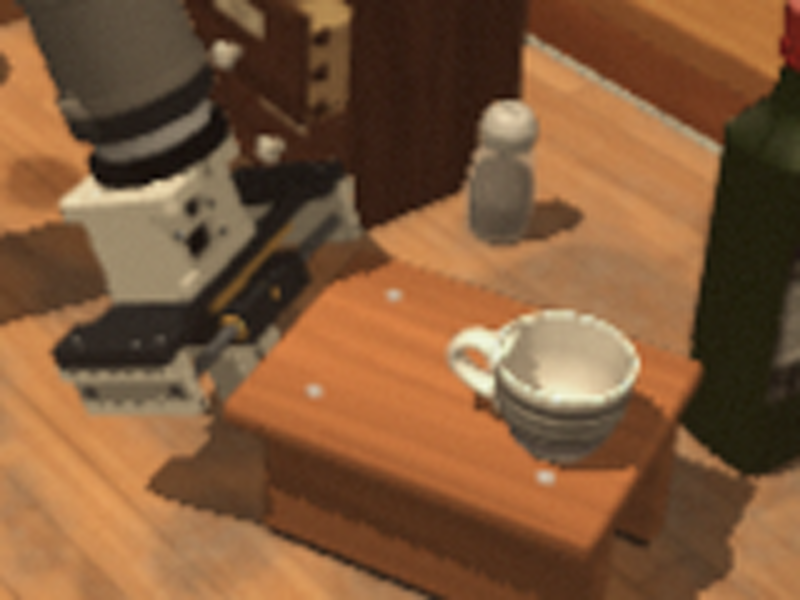

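View pics/s11.png

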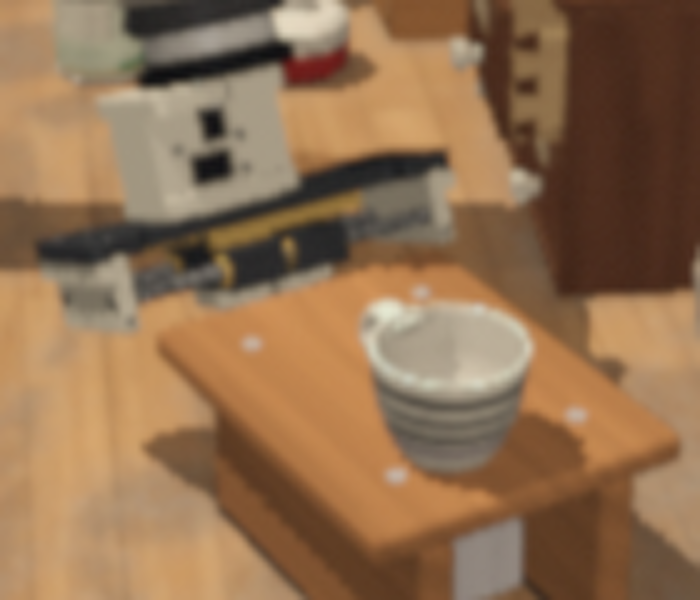

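carry_out --xyz '[[0.92, 0, -0.4], [-0.4, 0, -0.91], [-0.4, 0, -0.91], [0, 0, 0], [0, 0, 0], [0, 0, 0], [0, 0, 0]]' --dr '[[0, 0, 0], [0, 0, 0], [0, 0, 0], [0, 1, 0], [0, 1, 0], [0, 0.98, 0], [0, 0, 0]]' --gripper 1

```text
time: 16.27
tool_pos: [470.1, -63.6, 157.6]
tcp_rot: [3.139, 0.001, 1.973]
contact_force: [0.2, 0.3, 0.2]
grip_width: 66.0
```

```bash
python3 - <<'E'
from go import *
o,R=st()
print((R.T@(np.array([427,327,155])-o["tool_pos"]))/60)
for n_ in("scene","side"):
    w=capture(n_);cv2.imwrite(f"pics/{n_}12.png",w["image"])
E
```

```text
t 16.275 TCP s -77.8 lat 0.5 z 157.6 w 66.0
J [-0.3   0.35  1.79  0.    1.   -0.7 ] F [0.21 0.32 0.17] Fu -0.21 Fn 0.32
axis u,n,z 0.0012001493572850051 0.002358376132103562 -0.9999964988456409 tilt 0.15161542447417664 toolx u,n,z -0.9999866990992572 0.005018920718826844 -0.0011883010518107338
contact s -68.3 lat 0.5 z 135.7 low corner z 135.63610573204377
body corner s -40.4 z 201.7
tool steps for +10mm u: [-0.17  0.    0.  ]  n: [0.   0.17 0.  ]  up: [-0.    0.   -0.17]
[6.27 1.89 0.04]
```

View pics/scene12.png

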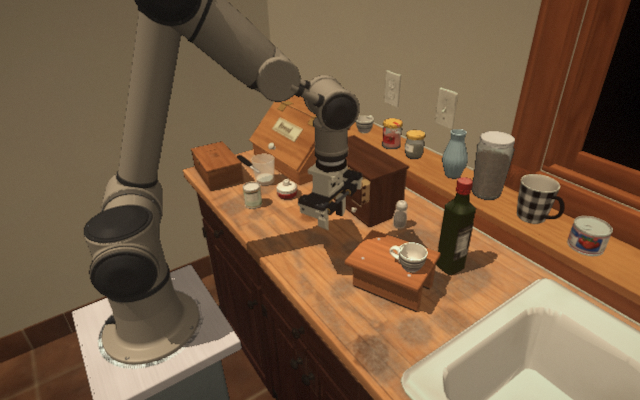

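carry_out --xyz '[[0.9, 0.27, 0], [0.9, 0.27, 0], [0.9, 0.27, 0], [0.9, 0.27, 0], [0.9, 0.27, 0], [0.9, 0.27, 0], [0.87, 0.27, 0], [0, 0, 0]]' --dr '[[0, 0, 0], [0, 0, 0], [0, 0, 0], [0, 0, 0], [0, 0, 0], [0, 0, 0], [0, 0, 0], [0, 0, 0]]'

```text
time: 17.38
tool_pos: [423.4, 332.1, 157.6]
tcp_rot: [3.138, 0.001, 1.982]
contact_force: [0.0, -0.8, -0.9]
grip_width: 91.7
```

```bash
python3 - <<'E'
from h import *
o=get_obs();print(o["tool_pos"],o["tcp_rot"])
w=capture("wrist");crop(w,230,90,430,290,4,"w13.png")
E
```

```text
[423.37 332.05 157.57] [3.14 0.   1.98]
```

View pics/w13.png

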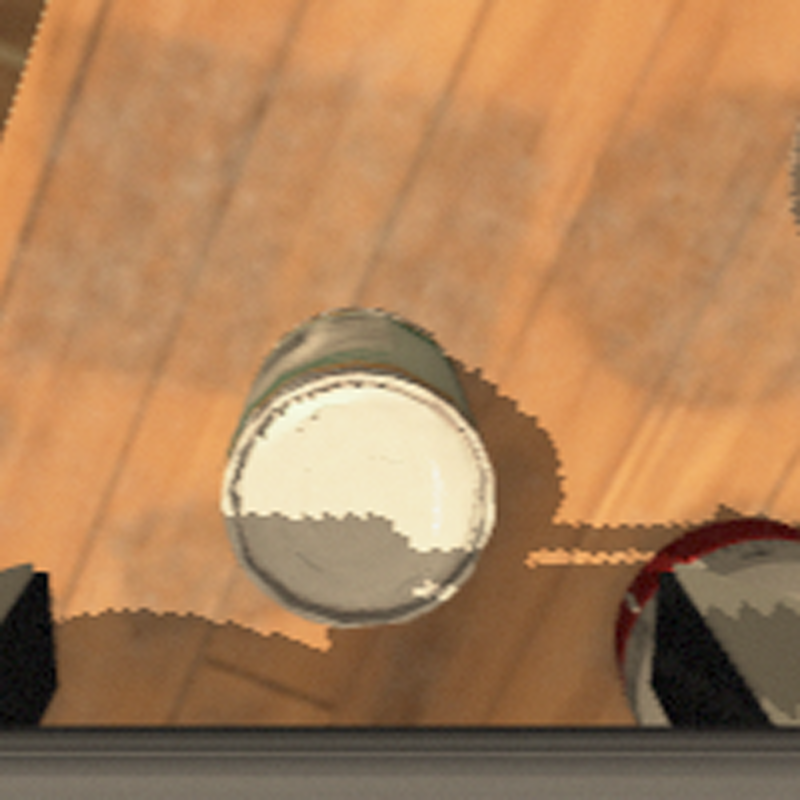

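```bash
python3 - <<'E'
from h import *
w=capture("wrist");o=get_obs();R=Ro.from_euler("xyz",o["tcp_rot"]).as_matrix()
t=onz(w,230+360.5/4-.5,90+500.5/4-.5,72);print("tin",t,(R.T@(t-o["tool_pos"])))
cv2.imwrite("pics/w14.png",w["image"])
for z in(0,20,35):
  e=onz(w,230+617/4,90+620/4,z);print("jar left edge",z,e,R.T@(e-o["tool_pos"]))
s=capture("scene")
f=lambda x0,y0,k,u,v:(x0+(u+.5)/k-.5,y0+(v+.5)/k-.5)
print("jar scene base-ish",onz(s,*f(230,170,8,455,185),12),"left/right",onz(s,*f(230,170,8,380,190),12),onz(s,*f(230,170,8,535,190),12))
E
```

```text
tin [427.06 328.98  72.  ] [-0.92  2.62 85.5 ]
jar left edge 0 [520.51 300.23   0.  ] [-64.26  76.89 157.73]
jar left edge 20 [511.8  307.29  20.  ] [-54.36  71.72 137.7 ]
jar left edge 35 [505.26 312.59  35.  ] [-46.93  67.84 122.68]
jar scene base-ish [544.53 306.71  12.  ] left/right [516.51 322.15  12.  ] [570.08 282.93  12.  ]
```

View pics/w14.png

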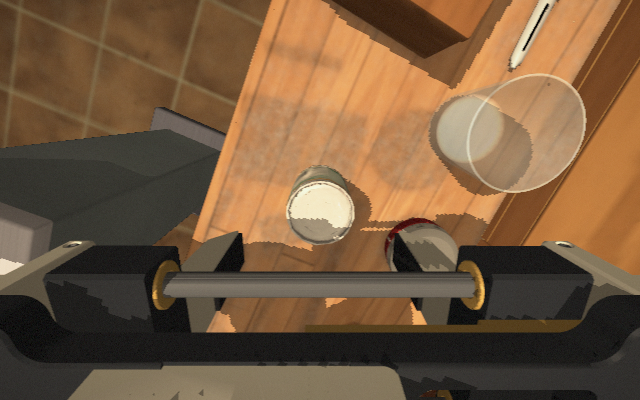

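carry_out --xyz '[[-0.01, 0.03, 0.6], [0, 0, 0.6], [0, 0, 0.5], [0, 0, 0.22], [0, 0, 0]]' --dr '[[0, 0, 0], [0, 0, 0], [0, 0, 0], [0, 0, 0], [0, 0, 0]]'

```text
time: 18.15
tool_pos: [427.6, 327.8, 42.5]
tcp_rot: [3.141, 0.0, 1.975]
contact_force: [0.6, -0.5, 0.2]
grip_width: 92.0
```

carry_out --xyz '[[0, 0, 0], [0, 0, 0], [0, 0, 0], [0, 0, 0], [0, 0, 0], [0, 0, 0]]' --dr '[[0, 0, 0], [0, 0, 0], [0, 0, 0], [0, 0, 0], [0, 0, 0], [0, 0, 0]]' --gripper -0.2

```text
time: 18.9
tool_pos: [427.6, 328.7, 43.1]
tcp_rot: [3.139, -0.0, 1.976]
contact_force: [-1.6, 0.4, 5.8]
grip_width: 56.9
```

carry_out --xyz '[[0, 0, -0.6], [0, 0, -0.7], [-0.94, -0.27, 0], [-0.94, -0.27, 0], [-0.94, -0.27, 0], [-0.94, -0.27, 0], [-0.94, -0.27, 0], [-0.94, -0.27, 0]]' --dr '[[0, 0, 0], [0, 0, 0], [0, 0, 0], [0, 0, 0], [0, 0, 0], [0, 0, 0], [0, 0, 0], [0, 0, 0]]'

```text
time: 19.9
tool_pos: [471.5, -22.7, 120.3]
tcp_rot: [3.139, -0.0, 1.976]
contact_force: [0.6, -0.1, -2.2]
grip_width: 56.5
```

carry_out --xyz '[[-0.5, -0.2, 0], [0, 0, 0], [0, 0, 0]]' --dr '[[0, 0, 0], [0, 0, 0], [0, 0, 0]]'

```text
time: 20.27
tool_pos: [472.0, -52.6, 120.1]
tcp_rot: [3.14, -0.001, 1.976]
contact_force: [-0.2, 0.7, -2.2]
grip_width: 57.0
```

```bash
python3 st.py
```

```text
t 20.275 TCP s -87.2 lat 6.6 z 120.1 w 57.0
J [-0.27  0.41  1.83  0.    0.9  -0.68] F [-0.18  0.7  -2.18] Fu -0.71 Fn 0.11
axis u,n,z -0.0009019829886761771 0.001583441650095444 -0.9999983395682359 tilt 0.10441146917233453 toolx u,n,z -0.9999974007916406 0.002092570147197556 0.0009052956101428591
contact s -77.7 lat 6.6 z 98.1 low corner z 98.15593883180632
body corner s -49.6 z 164.1
tool steps for +10mm u: [-0.17  0.   -0.  ]  n: [0.   0.17 0.  ]  up: [ 0.    0.   -0.17]
```

carry_out --xyz '[[-0.28, -0.1, 0.1], [-0.28, 0, 0.3], [0, 0, 0.5], [0, 0, 0.25], [0, 0, 0.1], [0, 0, 0]]' --dr '[[0, 0, 0], [0, 0, 0], [0, 0, 0], [0, 0, 0], [0, 0, 0], [0, 0, 0]]'

```text
time: 21.02
tool_pos: [480.3, -86.1, 45.6]
tcp_rot: [3.139, -0.0, 1.976]
contact_force: [0.1, 0.1, -2.2]
grip_width: 57.0
```

```bash
python3 st.py
```

```text
t 21.025 TCP s -53.1 lat 1.0 z 45.6 w 57.0
J [-0.34  0.55  1.87  0.    0.73 -0.74] F [ 0.07  0.12 -2.18] Fu -0.08 Fn 0.11
axis u,n,z -7.623539608214991e-05 0.002169333016533021 -0.9999976440884386 tilt 0.12437045043396869 toolx u,n,z -0.9999992915563576 0.0011877185854345692 7.881208488970317e-05
contact s -43.6 lat 1.1 z 23.6 low corner z 23.596208887029
body corner s -15.6 z 89.6
tool steps for +10mm u: [-0.17  0.   -0.  ]  n: [0.   0.17 0.  ]  up: [ 0.    0.   -0.17]
```

carry_out --xyz '[[0, 0, 0.035], [0, 0, 0]]' --dr '[[0, 0, 0], [0, 0, 0]]'

```text
time: 21.28
tool_pos: [480.5, -86.3, 43.9]
tcp_rot: [3.139, 0.001, 1.976]
contact_force: [-0.9, 0.1, -2.7]
grip_width: 56.9
```

carry_out --xyz '[[0, 0, 0], [0, 0, 0], [0, 0, 0], [0, 0, 0], [0, 0, -0.6], [0, 0, -0.8], [0.6, 0, -0.2], [0.6, 0, 0]]' --dr '[[0, 0, 0], [0, 0, 0], [0, 0, 0], [0, 0, 0], [0, 0, 0], [0, 0, 0], [0, 0, 0], [0, 0, 0]]' --gripper 1

```text
time: 22.28
tool_pos: [452.0, -19.8, 140.7]
tcp_rot: [3.137, 0.002, 1.975]
contact_force: [0.9, -0.4, 0.1]
grip_width: 91.8
```

carry_out --xyz '[[0, 0, 0], [0, 0, 0], [0, 0, 0], [0, 0, 0], [0, 0, 0]]' --dr '[[0, -0.75, 0], [0, -0.75, 0], [0, -0.75, 0], [0, -0.75, 0], [0, 0, 0]]' --gripper -1

```text
time: 22.9
tool_pos: [450.9, -19.1, 138.9]
tcp_rot: [3.141, 0.418, 1.979]
contact_force: [-0.3, 0.7, 0.5]
grip_width: 46.5
```

```bash
python3 - <<'E'
from go import *
o,R=st()
R1=rot(24,0,0);T,a=setup(R1,-96,24)
rows(R,o["tool_pos"],T+[0,1,0],R1,3)
w=capture("scene");crop(w,300,160,460,280,5,"s15.png")
E
```

```text
t 22.9 TCP s -126.3 lat 0.5 z 138.9 w 46.5
J [ 0.04  0.32  2.   -0.59  0.75  0.05] F [-0.35  0.71  0.46] Fu -0.79 Fn -0.04
axis u,n,z 0.40557582350284316 0.0008282675273647717 -0.914061029342622 tilt 23.9272692493577 toolx u,n,z -0.9140605396625067 -0.00100818278118609 -0.4055765197830945
contact s -108.7 lat 0.6 z 122.7 low corner z 114.96861438979532
body corner s -109.9 z 194.4
tool steps for +10mm u: [-0.15 -0.    0.07]  n: [-0.    0.17  0.  ]  up: [-0.07  0.   -0.15]
xyz [[0.16, 0.0, 0.53], [0.16, 0.0, 0.53], [0.16, 0.0, 0.53]]
dr [[0.0, -0.0, 0.0], [0.0, -0.0, 0.0], [0.0, -0.0, 0.0]]
q end [ 0.01  0.53  2.07 -0.84  0.53  0.34] 6.587759315759194e-27
```

View pics/s15.png

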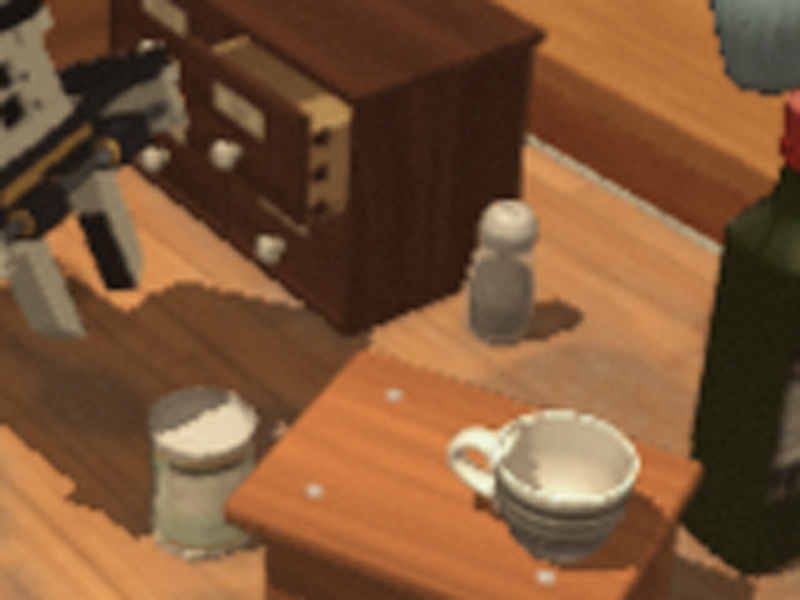

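carry_out --xyz '[[0.16, 0, 0.53], [0.16, 0, 0.53], [0.16, 0, 0.53], [0, 0, 0]]' --dr '[[0, 0, 0], [0, 0, 0], [0, 0, 0], [0, 0, 0]]'

```text
time: 23.45
tool_pos: [455.8, -32.6, 39.0]
tcp_rot: [-3.139, 0.416, 1.975]
contact_force: [-0.3, -0.1, -0.6]
grip_width: 3.1
```

```bash
python3 st.py
```

```text
t 23.45 TCP s -112.0 lat -0.3 z 39.0 w 3.1
J [ 0.    0.53  2.08 -0.84  0.52  0.34] F [-0.34 -0.14 -0.59] Fu -0.01 Fn -0.37
axis u,n,z 0.4044533440110055 -0.003419167792850675 -0.9145522411595305 tilt 23.85778081580768 toolx u,n,z -0.914550889456688 0.002602875899412719 -0.4044624774080204
contact s -94.4 lat -0.4 z 22.8 low corner z 15.079035764201056
body corner s -95.5 z 94.4
tool steps for +10mm u: [-0.15  0.    0.07]  n: [ 0.    0.17 -0.  ]  up: [-0.07 -0.   -0.15]
```

carry_out --xyz '[[-0.12, 0.02, 0.05], [-0.12, 0, 0.05], [-0.12, 0, 0.05], [-0.12, 0, 0.05], [-0.12, 0, 0.05], [-0.12, 0, 0.05], [-0.12, 0, 0.05]]' --dr '[[0, 0, 0], [0, 0, 0], [0, 0, 0], [0, 0, 0], [0, 0, 0], [0, 0, 0], [0, 0, 0]]'

```text
time: 24.32
tool_pos: [479.5, -81.6, 41.9]
tcp_rot: [3.139, 0.419, 1.975]
contact_force: [-1.1, 2.7, 1.0]
grip_width: 0.3
```

carry_out --xyz '[[-0.12, 0, 0.055], [-0.12, 0, 0.055], [-0.12, 0, 0.055], [-0.1, 0, 0.045]]' --dr '[[0, 0, 0], [0, 0, 0], [0, 0, 0], [0, 0, 0]]'

```text
time: 24.82
tool_pos: [491.5, -109.6, 41.5]
tcp_rot: [3.139, 0.419, 1.975]
contact_force: [-1.4, 2.8, 1.8]
grip_width: 0.1
```

```bash
python3 - <<'E'
from go import *
o,R=st()
w=capture("scene");crop(w,300,160,460,280,5,"s16.png")
E
```

```text
t 24.825 TCP s -27.1 lat 2.0 z 41.5 w 0.1
J [-0.17  0.55  2.   -0.82  0.49  0.14] F [-1.41  2.77  1.82] Fu -3.10 Fn -0.20
axis u,n,z 0.40665187063861585 0.00119462188392567 -0.9135824149931242 tilt 23.99479339675505 toolx u,n,z -0.913581175093789 0.0026351313388514007 -0.4066478729774432
contact s -9.5 lat 2.0 z 25.3 low corner z 17.577808145929367
body corner s -10.7 z 97.0
tool steps for +10mm u: [-0.15  0.    0.07]  n: [0.   0.17 0.  ]  up: [-0.07  0.   -0.15]
```

View pics/s16.png

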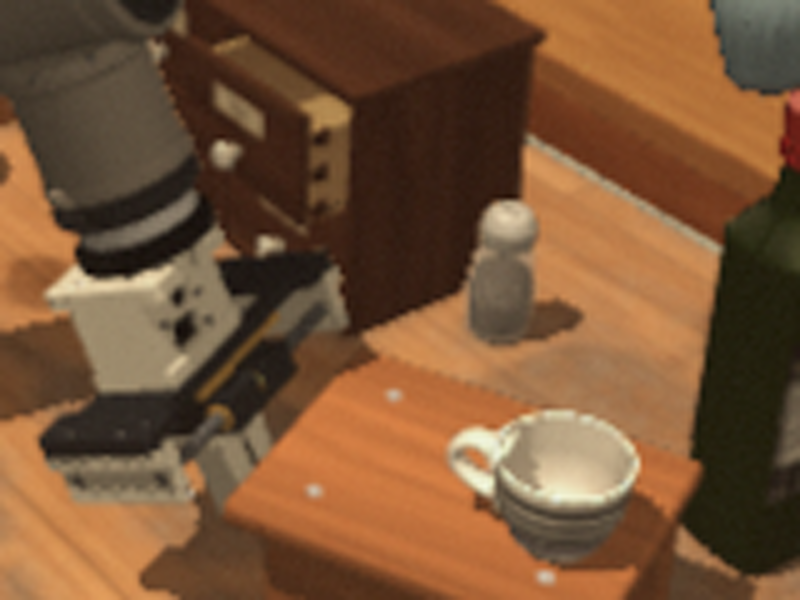

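carry_out --xyz '[[-0.09, 0, 0.03], [-0.09, 0, 0.03]]' --dr '[[0, 0, 0], [0, 0, 0]]'

```text
time: 25.12
tool_pos: [495.7, -119.8, 42.5]
tcp_rot: [3.14, 0.418, 1.975]
contact_force: [-0.9, 1.6, -1.5]
grip_width: 0.4
```

```bash
python3 st.py | head -5
python3 - <<'E'
from h import *
c=capture("side");crop(c,270,230,400,350,6,"s17.png")
E
```

```text
t 25.125 TCP s -16.1 lat 1.8 z 42.5 w 0.4
J [-0.19  0.55  1.99 -0.8   0.48  0.1 ] F [-0.9   1.59 -1.45] Fu -1.82 Fn -0.19
axis u,n,z 0.40634658225363113 0.00077534466589816 -0.9137186951854723 tilt 23.975584858793642 toolx u,n,z -0.9137173958569769 0.00223268852052541 -0.4063441098506473
contact s 1.6 lat 1.8 z 26.2 low corner z 18.512923298642704
body corner s 0.3 z 97.9
```

View pics/s17.png

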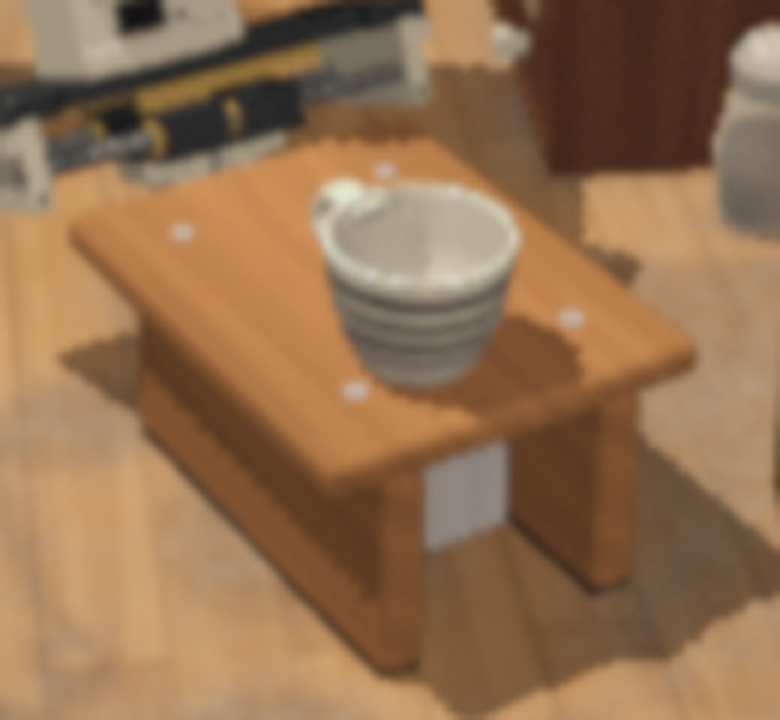

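```bash
cat > path.py <<'E'
from go import *
def W(T): return np.array([*M,0])+L@np.asarray(T,float)
FIN=(53,20,22)
def target(face,zc,lat=0.,fin=FIN,half=True):
    R=rot(*fin);T,ang=setup(R,face,zc);T=T+[0,lat,0]
    R2=R@np.diag([-1,-1,1.]) if half else R
    return T,R2,ang
def solve(T,R,q0):
    f=ik(W(T),Ro.from_matrix(L@R),q0);q=f.x.copy();return q,f.cost
if __name__=="__main__":
    import sys
    for half in(True,False):
      for fin in[(53,20,22),(53,18,20),(50,20,26)]:
        for face,z in((-60,25),(-20,25),(0,25),(25,25),(-60,150)):
            T,R,a=target(face,z,fin=fin,half=half)
            q,c=solve(T,R,[-.1,.7,2.3,3.95,.85,-1.6 if half else 1.5])
            clr=[sdist(FB@R.T+T,m) or sdist(BB@R.T+T,m) for m in(.5,1,2,4)]
            print(half,fin,face,z,q,round(c,2),round(a,1),clr,"T",T)
E
python3 path.py
```

```text
True (53, 20, 22) -60 25 [ 0.13  0.74  2.32  4.14  0.88 -1.27] 0.0 -3.0 [np.False_, np.False_, np.False_, np.False_] T [-84.17   7.56  35.47]
True (53, 20, 22) -20 25 [ 0.01  0.74  2.31  4.03  0.87 -1.27] 0.0 -3.0 [np.False_, np.False_, np.False_, np.False_] T [-44.17   7.56  35.47]
True (53, 20, 22) 0 25 [-0.04  0.74  2.3   3.97  0.86 -1.28] 0.0 -3.0 [np.False_, np.False_, np.False_, np.False_] T [-24.17   7.56  35.47]
True (53, 20, 22) 25 25 [-0.11  0.74  2.28  3.92  0.84 -1.29] 0.0 -3.0 [np.False_, np.False_, np.False_, np.True_] T [ 0.83  7.56 35.47]
True (53, 20, 22) -60 150 [ 0.13  0.37  2.27  4.53  0.72 -1.82] 0.0 -3.0 [np.False_, np.False_, np.False_, np.False_] T [-84.17   7.56 160.47]
True (53, 18, 20) -60 25 [ 0.14  0.74  2.31  4.19  0.88 -1.32] 0.0 -10.0 [np.False_, np.False_, np.False_, np.False_] T [-83.74   4.67  35.  ]
True (53, 18, 20) -20 25 [ 0.03  0.74  2.3   4.08  0.86 -1.32] 0.0 -10.0 [np.False_, np.False_, np.False_, np.False_] T [-43.74   4.67  35.  ]
True (53, 18, 20) 0 25 [-0.03  0.74  2.29  4.03  0.85 -1.33] 0.0 -10.0 [np.False_, np.False_, np.False_, np.Fa
[... 2402 characters left out ...]
  ]
False (50, 20, 26) -60 25 [0.1  0.71 2.33 4.13 0.81 1.91] 0.0 -0.0 [np.False_, np.False_, np.False_, np.False_] T [-82.62   0.72  34.2 ]
False (50, 20, 26) -20 25 [-0.02  0.71  2.32  4.02  0.79  1.91] 0.0 -0.0 [np.False_, np.False_, np.False_, np.False_] T [-42.62   0.72  34.2 ]
False (50, 20, 26) 0 25 [-0.07  0.71  2.3   3.97  0.78  1.9 ] 0.0 -0.0 [np.False_, np.False_, np.False_, np.False_] T [-22.62   0.72  34.2 ]
False (50, 20, 26) 25 25 [-0.14  0.71  2.28  3.91  0.76  1.89] 0.0 -0.0 [np.False_, np.False_, np.False_, np.True_] T [ 2.38  0.72 34.2 ]
False (50, 20, 26) -60 150 [0.1  0.34 2.27 4.59 0.66 1.31] 0.0 -0.0 [np.False_, np.False_, np.False_, np.False_] T [-82.62   0.72 159.2 ]
```

```bash
cat > plan.py <<'E'
from path import *
FIN=(50,20,26)
T,R,a=target(-22,25,fin=FIN);B,c=solve(T,R,[-.1,.7,2.3,3.95,.85,-1.6])
TA,RA=np.array([-85,1,190.]),rot(0,0,0)
A,_=solve(TA,RA,[-.2,.3,1.9,0,.9,-.7])
H=B.copy();H[1]-=.38;H[2]-=.0;H[0]+=.0
def chk(q,tag):
    p,Rw=fk(q,K);P=(Rw.apply(np.vstack([FB,BB]))+p);l=(P-[*M,0])@L
    print(tag,np.round(q,2),"tcp",p,"lane",(p-[*M,0])@L,"ax",Rw.apply([0,0,1]),"minz %.0f maxx %.0f maxy %.0f miny %.0f"%(P[:,2].min(),P[:,0].max(),P[:,1].max(),P[:,1].min()),"hit",sdist(l,5),"overboard minz",l[(l[:,0]>-5)&(np.abs(l[:,1])<80),2].min(initial=999))
if __name__=="__main__":
    print("A",A,"B",B)
    for i in range(9): chk(A+(H-A)*i/8,"AH%d"%i)
    for i in range(1,5): chk(H+(B-H)*i/4,"HB%d"%i)
E
python3 plan.py
```

```text
A [-0.28  0.31  1.75  0.    1.08 -0.69] B [-0.01  0.71  2.32  4.02  0.8  -1.23]
AH0 [-0.28  0.31  1.75  0.    1.08 -0.69] tcp [467.69 -56.84 190.  ] lane [-85.   1. 190.] ax [-0.  0. -1.] minz 168 maxx 570 maxy 15 miny -129 hit False overboard minz 999.0
AH1 [-0.25  0.31  1.83  0.5   1.04 -0.76] tcp [490.34  80.   194.31] lane [-201.7    75.95  194.31] ax [ 0.12  0.4  -0.91] minz 167 maxx 586 maxy 115 miny -24 hit False overboard minz 999.0
AH2 [-0.22  0.31  1.9   1.01  1.01 -0.83] tcp [529.56 176.86 240.03] lane [-275.15  150.29  240.03] ax [ 0.31  0.66 -0.68] minz 213 maxx 610 maxy 201 miny 52 hit False overboard minz 999.0
AH3 [-0.18  0.31  1.97  1.51  0.97 -0.89] tcp [578.84 217.32 301.21] lane [-292.8   211.56  301.21] ax [ 0.54  0.74 -0.41] minz 261 maxx 636 maxy 247 miny 59 hit False overboard minz 999.0
AH4 [-0.15  0.32  2.04  2.01  0.94 -0.96] tcp [625.67 199.9  351.11] lane [-258.28  247.67  351.11] ax [ 0.76  0.62 -0.17] minz 313 maxx 656 maxy 252 miny 40 hit False overboard minz 999.0
AH5 [-0.11  0.32  2.11  2.51  0.9  -1.03] tcp [654.21 137.04 370.13] lane [-189.26  249.
[... 722 characters left out ...]
cp [516.51 -94.48 178.01] lane [-31.12  30.94 178.01] ax [ 0.68 -0.56 -0.47] minz 120 maxx 559 maxy 44 miny -136 hit False overboard minz 999.0
HB2 [-0.01  0.52  2.32  4.02  0.8  -1.23] tcp [510.05 -94.39 129.09] lane [-33.75  25.05 129.09] ax [ 0.64 -0.56 -0.53] minz 80 maxx 557 maxy 44 miny -136 hit False overboard minz 999.0
HB3 [-0.01  0.61  2.32  4.02  0.8  -1.23] tcp [498.98 -94.24  81.01] lane [-38.27  14.94  81.01] ax [ 0.58 -0.56 -0.59] minz 42 maxx 551 maxy 44 miny -136 hit False overboard minz 999.0
HB4 [-0.01  0.71  2.32  4.02  0.8  -1.23] tcp [483.41 -94.03  34.2 ] lane [-44.62   0.72  34.2 ] ax [ 0.53 -0.56 -0.64] minz 5 maxx 544 maxy 45 miny -136 hit False overboard minz 999.0
```

carry_out --xyz '[[0.92, 0, -0.4], [-0.4, 0, -0.91], [-0.4, 0, -0.91], [-0.4, 0, -0.91], [0, 0, 0], [0, 0, 0], [0, 0, 0], [0, 0, 0]]' --dr '[[0, 0, 0], [0, 0, 0], [0, 0, 0], [0, 0, 0], [0, 1, 0], [0, 1, 0], [0, 0.98, 0], [0, 0, 0]]'

```text
time: 26.18
tool_pos: [472.0, -65.5, 221.1]
tcp_rot: [3.139, 0.004, 1.972]
contact_force: [-0.1, 0.4, 0.5]
grip_width: 0.5
```

```bash
cat > jp.py <<'E'
from plan import *
def jrows(qs):
    """qs: list of joint configs, first = model of current measured pose; prints tool-frame rows"""
    xs=[];ds=[]
    for a,b in zip(qs[:-1],qs[1:]):
        pa,Ra=fk(a,K);pb,Rb=fk(b,K)
        xs.append(np.round(Ra.inv().apply(pb-pa)/60,2).tolist());ds.append(np.round(np.degrees((Ra.inv()*Rb).as_rotvec())/8,2).tolist())
    print("xyz",xs);print("dr",ds)
def cur():
    o=get_obs();R=Ro.from_euler("xyz",o["tcp_rot"]);q=ik(o["tool_pos"],R,o["joint_positions"]).x
    print("q meas",o["joint_positions"],"model",q);return q
E
python3 - <<'E'
from jp import *
st();q=cur();H[1]-=.04
N=26;path=[q+(H-q)*i/N for i in range(N+1)]
for i in range(0,27,4): chk(path[i],i)
jrows(path)
E
```

```text
t 26.175 TCP s -75.3 lat 1.5 z 221.1 w 0.5
J [-0.3   0.28  1.7  -0.    1.16 -0.7 ] F [-0.09  0.44  0.5 ] Fu -0.44 Fn 0.09
axis u,n,z 0.004133398148964381 0.002295819860477956 -0.999988822052982 tilt 0.2709062709259154 toolx u,n,z -0.9999776501961535 0.005264435173690763 -0.004121265640789552
contact s -65.7 lat 1.5 z 199.1 low corner z 199.03871714019928
body corner s -38.0 z 265.2
tool steps for +10mm u: [-0.17  0.    0.  ]  n: [0.   0.17 0.  ]  up: [-0.    0.   -0.17]
q meas [-0.3   0.28  1.7  -0.    1.16 -0.7 ] model [-0.3   0.28  1.7  -0.    1.16 -0.7 ]
0 [-0.3   0.28  1.7  -0.    1.16 -0.7 ] tcp [471.96 -65.52 221.08] lane [-75.34   1.49 221.08] ax [ 0. -0. -1.] minz 199 maxx 574 maxy 7 miny -137 hit False overboard minz 999.0
4 [-0.25  0.28  1.79  0.62  1.1  -0.78] tcp [505.02 104.49 232.7 ] lane [-218.39   99.12  232.7 ] ax [ 0.17  0.49 -0.86] minz 204 maxx 598 maxy 130 miny -6 hit False overboard minz 999.0
8 [-0.21  0.28  1.89  1.24  1.05 -0.86] tcp [556.74 204.8  303.17] lane [-290.05  186.31  303.17] ax [ 0.42  0.75 -0.52] minz 262 maxx 629 maxy 232 miny 61 hit False overb
[... 1131 characters left out ...]
.47, -0.15], [-0.05, 0.5, -0.16], [-0.06, 0.53, -0.17], [-0.07, 0.57, -0.18], [-0.07, 0.6, -0.18], [-0.07, 0.63, -0.18], [-0.06, 0.65, -0.17], [-0.05, 0.68, -0.17]]
dr [[-0.6, 0.82, 0.24], [-0.6, 0.79, 0.28], [-0.6, 0.77, 0.32], [-0.6, 0.74, 0.35], [-0.6, 0.7, 0.39], [-0.61, 0.67, 0.43], [-0.62, 0.63, 0.46], [-0.63, 0.59, 0.49], [-0.64, 0.54, 0.52], [-0.65, 0.5, 0.54], [-0.67, 0.45, 0.56], [-0.68, 0.41, 0.58], [-0.7, 0.36, 0.59], [-0.71, 0.32, 0.6], [-0.73, 0.28, 0.6], [-0.75, 0.24, 0.6], [-0.76, 0.2, 0.6], [-0.78, 0.17, 0.59], [-0.79, 0.14, 0.58], [-0.8, 0.11, 0.57], [-0.82, 0.09, 0.56], [-0.83, 0.07, 0.55], [-0.84, 0.06, 0.54], [-0.84, 0.05, 0.52], [-0.85, 0.04, 0.52], [-0.85, 0.04, 0.51]]
```

carry_out --xyz '[[0.67, 0.4, 0.08], [0.64, 0.38, 0.09], [0.61, 0.36, 0.1], [0.57, 0.35, 0.1], [0.52, 0.33, 0.1], [0.48, 0.32, 0.1], [0.44, 0.31, 0.09], [0.39, 0.3, 0.08]]' --dr '[[-0.6, 0.82, 0.24], [-0.6, 0.79, 0.28], [-0.6, 0.77, 0.32], [-0.6, 0.74, 0.35], [-0.6, 0.7, 0.39], [-0.61, 0.67, 0.43], [-0.62, 0.63, 0.46], [-0.63, 0.59, 0.49]]'

```text
time: 27.18
tool_pos: [554.0, 208.8, 303.7]
tcp_rot: [2.531, -0.891, 1.799]
contact_force: [0.2, 0.2, 1.3]
grip_width: 0.2
```

```bash
python3 - <<'E'
from jp import *
q=cur();H[1]-=.04
N=18;path=[q+(H-q)*i/N for i in range(N+1)]
jrows(path[:9])
c=capture("scene");cv2.imwrite("pics/s18.png",c["image"])
E
```

```text
q meas [-0.21  0.28  1.9   1.24  1.05 -0.87] model [-0.2   0.28  1.89  1.24  1.05 -0.86]
xyz [[0.34, 0.3, 0.06], [0.29, 0.3, 0.04], [0.24, 0.31, 0.02], [0.2, 0.32, -0.0], [0.15, 0.33, -0.03], [0.11, 0.35, -0.05], [0.08, 0.37, -0.07], [0.04, 0.39, -0.09]]
dr [[-0.64, 0.54, 0.52], [-0.65, 0.5, 0.54], [-0.67, 0.45, 0.56], [-0.68, 0.41, 0.58], [-0.7, 0.36, 0.59], [-0.71, 0.32, 0.6], [-0.73, 0.28, 0.6], [-0.75, 0.24, 0.6]]
```

View pics/s18.png

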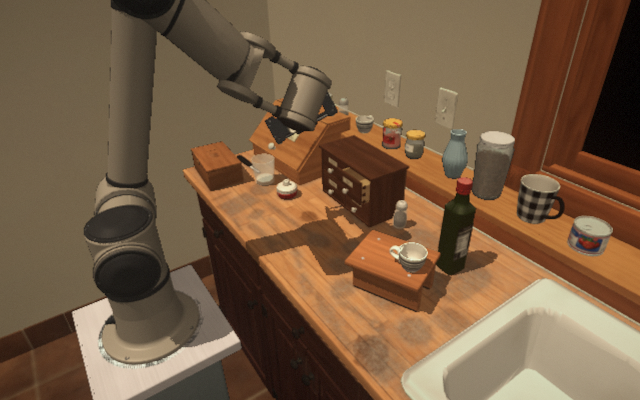

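Tracking matches the model, and both tins are now under the board. I'll continue the wrist swing.

carry_out --xyz '[[0.34, 0.3, 0.06], [0.29, 0.3, 0.04], [0.24, 0.31, 0.02], [0.2, 0.32, 0], [0.15, 0.33, -0.03], [0.11, 0.35, -0.05], [0.08, 0.37, -0.07], [0.04, 0.39, -0.09]]' --dr '[[-0.64, 0.54, 0.52], [-0.65, 0.5, 0.54], [-0.67, 0.45, 0.56], [-0.68, 0.41, 0.58], [-0.7, 0.36, 0.59], [-0.71, 0.32, 0.6], [-0.73, 0.28, 0.6], [-0.75, 0.24, 0.6]]'

```text
time: 28.22
tool_pos: [652.6, 144.7, 410.1]
tcp_rot: [-1.367, -1.472, -1.37]
contact_force: [-0.3, 0.3, -0.2]
grip_width: 0.2
```

```bash
python3 - <<'E'
from jp import *
q=cur();H[1]-=.04
N=10;path=[q+(H-q)*i/N for i in range(N+1)]
jrows(path[:9])
E
```

```text
q meas [-0.13  0.28  2.08  2.47  0.94 -1.02] model [-0.12  0.29  2.08  2.47  0.94 -1.02]
xyz [[0.02, 0.41, -0.11], [-0.01, 0.44, -0.13], [-0.03, 0.47, -0.15], [-0.05, 0.5, -0.16], [-0.06, 0.54, -0.17], [-0.07, 0.57, -0.18], [-0.07, 0.6, -0.18], [-0.07, 0.63, -0.18]]
dr [[-0.76, 0.21, 0.59], [-0.78, 0.17, 0.59], [-0.79, 0.14, 0.58], [-0.81, 0.11, 0.57], [-0.82, 0.09, 0.56], [-0.83, 0.07, 0.55], [-0.84, 0.06, 0.53], [-0.85, 0.05, 0.52]]
```

carry_out --xyz '[[0.02, 0.41, -0.11], [-0.01, 0.44, -0.13], [-0.03, 0.47, -0.15], [-0.05, 0.5, -0.16], [-0.06, 0.54, -0.17], [-0.07, 0.57, -0.18], [-0.07, 0.6, -0.18], [-0.07, 0.63, -0.18]]' --dr '[[-0.76, 0.21, 0.59], [-0.78, 0.17, 0.59], [-0.79, 0.14, 0.58], [-0.81, 0.11, 0.57], [-0.82, 0.09, 0.56], [-0.83, 0.07, 0.55], [-0.84, 0.06, 0.53], [-0.85, 0.05, 0.52]]'

```text
time: 29.22
tool_pos: [575.2, -61.0, 298.4]
tcp_rot: [-1.922, -0.848, -1.754]
contact_force: [0.3, -0.5, 0.0]
grip_width: 0.4
```

```bash
python3 - <<'E'
from jp import *
q=cur();H[1]-=.04
T,R,a=target(-30,27,fin=FIN);B,c=solve(T,R,H);print("B",B,c)
H=B.copy();H[1]-=.42;H[3]=min(B[3],4.05)
p1=[q+(H-q)*i/3 for i in range(4)];p2=[H+(B-H)*i/6 for i in range(1,7)]
for x in p1+p2: chk(x,"")
jrows(p1);jrows([H]+p2)
E
```

```text
q meas [-0.04  0.29  2.27  3.71  0.82 -1.19] model [-0.03  0.29  2.27  3.71  0.82 -1.19]
B [ 0.01  0.7   2.32  4.05  0.8  -1.24] 1.937991658442944e-26
 [-0.03  0.29  2.27  3.71  0.82 -1.19] tcp [575.25 -61.   298.36] lane [-38.62  98.13 298.36] ax [ 0.88 -0.42 -0.23] minz 221 maxx 605 maxy 78 miny -127 hit False overboard minz 999.0
 [-0.02  0.29  2.29  3.82  0.81 -1.21] tcp [556.42 -70.94 281.9 ] lane [-36.94  76.91 281.9 ] ax [ 0.84 -0.47 -0.28] minz 206 maxx 586 maxy 69 miny -129 hit False overboard minz 999.0
 [-0.01  0.28  2.3   3.94  0.8  -1.22] tcp [536.01 -79.44 264.97] lane [-37.22  54.81 264.97] ax [ 0.79 -0.52 -0.32] minz 192 maxx 566 maxy 61 miny -129 hit False overboard minz 999.0
 [ 0.01  0.28  2.32  4.05  0.8  -1.24] tcp [514.12 -86.38 247.79] lane [-39.5   31.95 247.79] ax [ 0.74 -0.56 -0.37] minz 178 maxx 550 maxy 52 miny -128 hit False overboard minz 999.0
 [ 0.01  0.35  2.32  4.05  0.8  -1.24] tcp [514.7  -86.38 211.83] lane [-39.27  32.49 211.83] ax [ 0.71 -0.56 -0.43] minz 148 maxx 554 maxy 52 miny -128 hit False overboard minz 999.0
 [ 0.01  0.42  2.32  4.05  0.
[... 584 characters left out ...]
8] lane [-48.06  11.59  70.18] ax [ 0.57 -0.56 -0.6 ] minz 33 maxx 546 maxy 52 miny -128 hit False overboard minz 999.0
 [ 0.01  0.7   2.32  4.05  0.8  -1.24] tcp [480.24 -86.69  36.2 ] lane [-52.62   0.72  36.2 ] ax [ 0.53 -0.56 -0.64] minz 7 maxx 541 maxy 52 miny -128 hit False overboard minz 999.0
xyz [[-0.06, 0.42, -0.14], [-0.06, 0.44, -0.14], [-0.05, 0.46, -0.14]]
dr [[-0.57, 0.02, 0.36], [-0.57, 0.02, 0.35], [-0.57, 0.02, 0.35]]
xyz [[-0.4, 0.39, 0.23], [-0.4, 0.39, 0.23], [-0.4, 0.39, 0.23], [-0.4, 0.39, 0.23], [-0.4, 0.39, 0.23], [-0.4, 0.39, 0.23]]
dr [[-0.36, -0.2, -0.28], [-0.36, -0.2, -0.28], [-0.36, -0.2, -0.28], [-0.36, -0.2, -0.28], [-0.36, -0.2, -0.28], [-0.36, -0.2, -0.28]]
```

carry_out --xyz '[[-0.06, 0.42, -0.14], [-0.06, 0.44, -0.14], [-0.05, 0.46, -0.14], [-0.4, 0.39, 0.23], [-0.4, 0.39, 0.23], [-0.4, 0.39, 0.23], [-0.4, 0.39, 0.23], [0, 0, 0]]' --dr '[[-0.57, 0.02, 0.36], [-0.57, 0.02, 0.35], [-0.57, 0.02, 0.35], [-0.36, -0.2, -0.28], [-0.36, -0.2, -0.28], [-0.36, -0.2, -0.28], [-0.36, -0.2, -0.28], [0, 0, 0]]'

```text
time: 30.22
tool_pos: [501.1, -86.4, 102.9]
tcp_rot: [-2.466, -0.765, -1.597]
contact_force: [0.7, 0.3, -0.2]
grip_width: 0.2
```

```bash
python3 - <<'E'
from jp import *
q=cur()
T,R,a=target(-26,26,fin=FIN,lat=1.2);B,c=solve(T,R,q);print("B",B,c)
p1=[q+(B-q)*i/3 for i in range(4)]
for x in p1: chk(x,"")
jrows(p1)
for n_ in("scene","wrist","side"):
    c=capture(n_);cv2.imwrite(f"pics/{n_}19.png",c["image"])
E
```

```text
q meas [ 0.01  0.57  2.33  4.03  0.8  -1.23] model [ 0.01  0.57  2.32  4.04  0.8  -1.23]
B [-0.    0.71  2.32  4.04  0.79 -1.24] 5.502186947003961e-26
 [ 0.01  0.57  2.32  4.04  0.8  -1.23] tcp [501.12 -86.39 102.92] lane [-44.63  20.02 102.92] ax [ 0.61 -0.56 -0.56] minz 59 maxx 550 maxy 52 miny -128 hit False overboard minz 999.0
 [ 0.01  0.62  2.32  4.04  0.8  -1.23] tcp [496.1  -87.59  80.14] lane [-45.52  14.92  80.14] ax [ 0.58 -0.56 -0.59] minz 41 maxx 548 maxy 51 miny -129 hit False overboard minz 999.0
 [ 0.    0.66  2.32  4.04  0.8  -1.24] tcp [490.03 -88.76  57.55] lane [-46.85   8.89  57.55] ax [ 0.56 -0.56 -0.62] minz 23 maxx 546 maxy 50 miny -130 hit False overboard minz 999.0
 [-0.    0.71  2.32  4.04  0.79 -1.24] tcp [482.93 -89.89  35.2 ] lane [-48.62   1.92  35.2 ] ax [ 0.53 -0.56 -0.64] minz 6 maxx 543 maxy 49 miny -131 hit False overboard minz 999.0
xyz [[-0.25, 0.25, 0.17], [-0.25, 0.25, 0.17], [-0.25, 0.25, 0.17]]
dr [[-0.24, -0.14, -0.19], [-0.24, -0.14, -0.18], [-0.24, -0.14, -0.18]]
```

View pics/scene19.png

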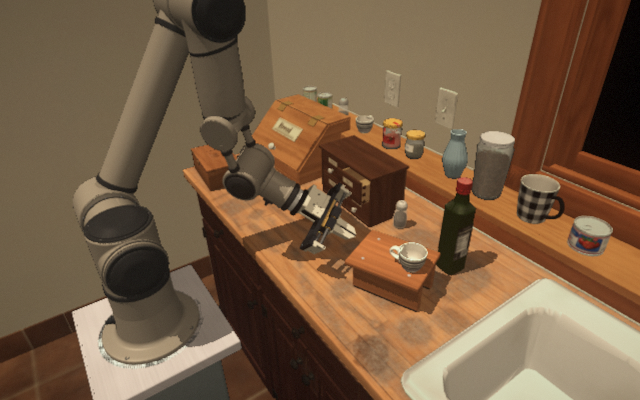

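View pics/wrist19.png

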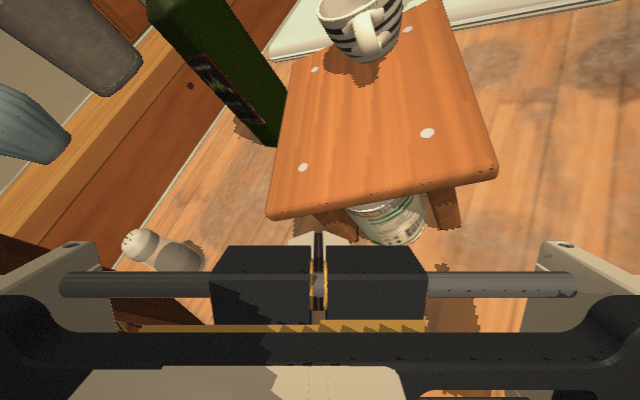

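View pics/side19.png

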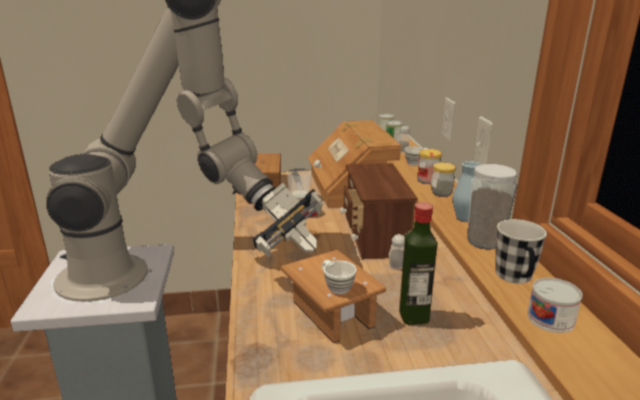

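```bash
python3 - <<'E'
from jp import *
c=capture("wrist")
for p in[(303,167.5),(427.5,133),(315,69.5),(408,30)]:
    w=onz(c,*p,96);print("screw",w,(w-[*M,0])@L)
for p,z in[((267,214),93),((497,171),93)]:
    w=onz(c,*p,z);print("front corner",(w-[*M,0])@L)
for z in(72,):
    for p in((390,200),(347,206),(425,198)): w=onz(c,*p,z);print("tin?",(w-[*M,0])@L)
for p in((383,247),(398,247),(423,238)): print("tin foot",(onz(c,*p,0)-[*M,0])@L)
crop(c,260,150,480,270,3.5,"w20.png")
E
```

```text
screw [ 557.08 -151.84   96.  ] [37.61 45.51 96.  ]
screw [ 475.12 -187.44   96.  ] [ 37.88 -43.85  96.  ]
screw [ 605.14 -263.95   96.  ] [159.59  45.29  96.  ]
screw [ 522.82 -298.39   96.  ] [158.65 -43.94  96.  ]
front corner [ 4.75 74.43 93.  ]
front corner [  1.69 -73.03  93.  ]
tin? [  9.9 -12.   72. ]
tin? [11.78 19.37 72.  ]
tin? [  6.41 -34.28  72.  ]
tin foot [ 7.96 13.9   0.  ]
tin foot [ 6.24  0.62 -0.  ]
tin foot [ 11.65 -21.08   0.  ]
```

View pics/w20.png

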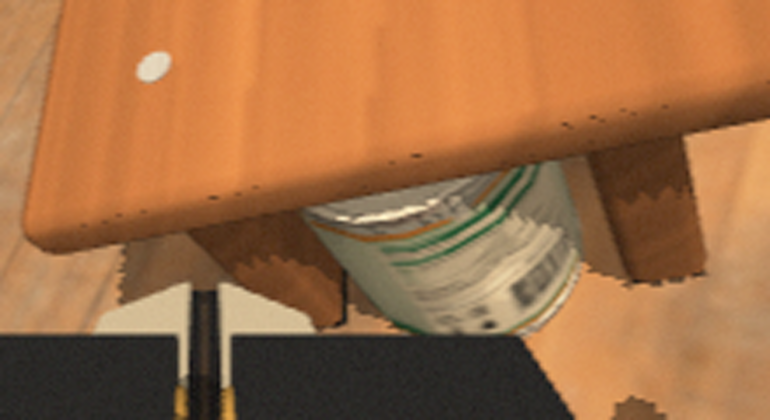

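```bash
sed -i 's/M=np.array(\[500.4,-135.3\])/M=np.array([502.2,-137.8])/' st.py; python3 - <<'E'
from jp import *
q=cur()
T,R,a=target(-15,25,fin=FIN,lat=0.5);B,c=solve(T,R,q);print("B",B,c,T)
p1=[q+(B-q)*i/3 for i in range(4)]
for x in p1: chk(x,"")
jrows(p1)
for f in(0,10,20,26):
    T,R,a=target(f,25,fin=FIN,lat=.5);print(f,solve(T,R,q)[0],[sdist(FB@R.T+T,m) or sdist(BB@R.T+T,m) for m in(.5,1,2,4)])
E
```

```text
q meas [ 0.01  0.57  2.32  4.04  0.81 -1.23] model [ 0.01  0.57  2.32  4.04  0.8  -1.23]
B [-0.04  0.71  2.31  4.    0.79 -1.24] 6.253197319916337e-26 [-37.62   1.22  34.2 ]
 [ 0.01  0.57  2.32  4.04  0.8  -1.23] tcp [501.88 -87.27 105.77] lane [-46.54  19.7  105.77] ax [ 0.61 -0.56 -0.56] minz 61 maxx 551 maxy 51 miny -129 hit False overboard minz 999.0
 [-0.01  0.61  2.32  4.03  0.8  -1.23] tcp [498.63 -92.58  81.96] lane [-42.95  14.62  81.96] ax [ 0.59 -0.56 -0.59] minz 42 maxx 550 maxy 46 miny -134 hit False overboard minz 999.0
 [-0.02  0.66  2.31  4.01  0.79 -1.24] tcp [494.15 -97.76  58.08] lane [-39.96   8.45  58.08] ax [ 0.56 -0.56 -0.62] minz 23 maxx 550 maxy 41 miny -139 hit False overboard minz 999.0
 [-0.04  0.71  2.31  4.    0.79 -1.24] tcp [ 488.44 -102.77   34.2 ] lane [-37.62   1.22  34.2 ] ax [ 0.53 -0.56 -0.64] minz 5 maxx 549 maxy 36 miny -144 hit False overboard minz 999.0
xyz [[-0.21, 0.26, 0.24], [-0.21, 0.26, 0.24], [-0.22, 0.26, 0.24]]
dr [[-0.25, -0.14, -0.2], [-0.25, -0.15, -0.19], [-0.25, -0.16, -0.19]]
0 [-0.08  0.71  2.3   3.96  0.78 -1.24] [np.False_, np.False_, np.False_, np.False_]
10 [-0.11  0.71  2.29  3.94  0.77 -1.25] [np.False_, np.False_, np.False_, np.False_]
20 [-0.13  0.71  2.28  3.92  0.76 -1.25] [np.False_, np.False_, np.False_, np.False_]
26 [-0.15  0.71  2.28  3.91  0.76 -1.26] [np.False_, np.False_, np.True_, np.True_]
```

carry_out --xyz '[[-0.21, 0.26, 0.24], [-0.21, 0.26, 0.24], [-0.22, 0.26, 0.24], [0, 0, 0]]' --dr '[[-0.25, -0.14, -0.2], [-0.25, -0.15, -0.19], [-0.25, -0.16, -0.19], [0, 0, 0]]'

```text
time: 30.92
tool_pos: [488.2, -103.7, 33.2]
tcp_rot: [-2.663, -0.758, -1.464]
contact_force: [0.2, 0.6, -0.6]
grip_width: 0.2
```

```bash
cat > s2.py <<'E'
from jp import *
def stat():
    o=get_obs();R=L.T@Ro.from_euler("xyz",o["tcp_rot"]).as_matrix();T=(o["tool_pos"]-[*M,0])@L
    P=FB@R.T+T;i=None
    k=np.abs(P[:,1])<28;adv=P[:,0]+np.sqrt(np.maximum(28.5**2-P[:,1]**2,0));adv[~k]=-1e9;i=adv.argmax()
    F=o["contact_force"]@L
    print("t %.2f"%o["time"],"T",T,"contact pt",P[i],"implied face %.1f"%(adv[i]-28.5),"minz %.1f"%np.vstack([P,BB@R.T+T])[:,2].min(),"F lane",F,"j4 %.2f"%o["joint_positions"][3])
    print("hit margins",[bool(sdist(P,m) or sdist(BB@R.T+T,m)) for m in(.5,1,2,4)])
    S=R.T/60
    print("per mm u",np.round(S[:,0],4),"n",np.round(S[:,1],4),"z",np.round(S[:,2],4))
if __name__=="__main__": stat()
E
python3 s2.py
```

```text
t 30.93 T [-36.86   0.67  33.24] contact pt [-14.26  -0.12  24.01] implied face -14.3 minz 4.1 F lane [-0.46  0.45 -0.62] j4 4.00
hit margins [False, False, False, False]
per mm u [0.01 0.   0.01] n [-0.   -0.02  0.  ] z [ 0.01 -0.01 -0.01]
```

```bash
sed -i 's/np.round(S\[:,0\],4),"n",np.round(S\[:,1\],4),"z",np.round(S\[:,2\],4)/(S[:,0]*1000).round(2),"n",(S[:,1]*1000).round(2),"z",(S[:,2]*1000).round(2),"(x1e-3)"/' s2.py; python3 s2.py|tail -1
```

```text
per mm u [11.56  0.67 11.99] n [ -3.57 -15.69   4.33] z [ 11.46  -5.57 -10.74] (x1e-3)
```

carry_out --xyz '[[0.057, -0.003, 0.037], [0.046, 0.003, 0.048], [0.046, 0.003, 0.048]]' --dr '[[0, 0, 0], [0, 0, 0], [0, 0, 0]]'

```text
time: 31.3
tool_pos: [493.2, -114.7, 34.7]
tcp_rot: [-2.662, -0.759, -1.464]
contact_force: [-0.8, 0.0, -0.2]
grip_width: 0.5
```

carry_out --xyz '[[0.035, 0.002, 0.036], [0.035, 0.002, 0.036]]' --dr '[[0, 0, 0], [0, 0, 0]]'

```text
time: 31.55
tool_pos: [495.2, -120.0, 34.1]
tcp_rot: [-2.664, -0.758, -1.462]
contact_force: [-1.0, 2.7, 1.8]
grip_width: 0.6
```

```bash
python3 s2.py
```

```text
t 31.55 T [-19.09   0.56  34.06] contact pt [ 3.51 -0.23 24.82] implied face 3.5 minz 5.0 F lane [-2.86  0.1   1.76] j4 3.95
hit margins [False, False, False, False]
per mm u [11.57  0.68 11.98] n [ -3.56 -15.7    4.33] z [ 11.46  -5.56 -10.75] (x1e-3)
```

carry_out --xyz '[[0.035, 0.002, 0.036], [0.035, 0.002, 0.036]]' --dr '[[0, 0, 0], [0, 0, 0]]'

```text
time: 31.8
tool_pos: [497.5, -125.6, 34.0]
tcp_rot: [-2.664, -0.758, -1.462]
contact_force: [-1.9, 2.9, 2.0]
grip_width: 0.3
```

carry_out --xyz '[[0.035, 0.002, 0.036]]' --dr '[[0, 0, 0]]'

```text
time: 31.92
tool_pos: [498.7, -128.4, 34.0]
tcp_rot: [-2.664, -0.758, -1.462]
contact_force: [-1.5, 2.3, 1.5]
grip_width: 0.6
```

```bash
python3 s2.py
```

```text
t 31.93 T [-9.97  0.52 33.97] contact pt [12.63 -0.27 24.73] implied face 12.6 minz 4.9 F lane [-2.71 -0.47  1.46] j4 3.93
hit margins [False, False, False, False]
per mm u [11.57  0.68 11.98] n [ -3.56 -15.7    4.32] z [ 11.46  -5.56 -10.75] (x1e-3)
```

Still sliding freely at about 3 N, so I'll go on in small steps.

carry_out --xyz '[[0.023, 0.001, 0.024]]' --dr '[[0, 0, 0]]'

```text
time: 32.05
tool_pos: [499.5, -130.4, 34.0]
tcp_rot: [-2.664, -0.758, -1.463]
contact_force: [-2.0, 2.7, 1.2]
grip_width: 0.4
```

carry_out --xyz '[[0.023, 0.001, 0.024]]' --dr '[[0, 0, 0]]'

```text
time: 32.17
tool_pos: [500.3, -132.1, 34.0]
tcp_rot: [-2.664, -0.758, -1.463]
contact_force: [-1.6, 3.2, 1.5]
grip_width: 0.7
```

carry_out --xyz '[[0.017, 0.001, 0.018]]' --dr '[[0, 0, 0]]'

```text
time: 32.3
tool_pos: [500.9, -133.4, 33.9]
tcp_rot: [-2.665, -0.758, -1.462]
contact_force: [-2.1, 4.8, 3.0]
grip_width: 0.5
```

```bash
python3 s2.py
```

```text
t 32.30 T [-4.62  0.53 33.9 ] contact pt [17.98 -0.27 24.66] implied face 18.0 minz 4.8 F lane [-5.24  0.01  3.02] j4 3.92
hit margins [False, False, False, False]
per mm u [11.57  0.68 11.98] n [ -3.56 -15.7    4.32] z [ 11.46  -5.56 -10.75] (x1e-3)
```

carry_out --xyz '[[0.012, 0.001, 0.012]]' --dr '[[0, 0, 0]]'

```text
time: 32.42
tool_pos: [501.0, -133.8, 33.8]
tcp_rot: [-2.666, -0.758, -1.461]
contact_force: [-4.7, 8.6, 5.1]
grip_width: 0.3
```

carry_out --xyz '[[0.012, 0.001, 0.012]]' --dr '[[0, 0, 0]]'

```text
time: 32.55
tool_pos: [501.1, -134.2, 33.7]
tcp_rot: [-2.667, -0.757, -1.459]
contact_force: [-4.6, 11.4, 4.0]
grip_width: 0.4
```

```bash
python3 s2.py; python3 - <<'E'
from h import *
c=capture("side");crop(c,270,230,400,350,6,"s21.png")
E
```

```text
t 32.55 T [-3.74  0.47 33.69] contact pt [18.85 -0.29 24.41] implied face 18.8 minz 4.8 F lane [-12.28   0.32   4.05] j4 3.92
hit margins [False, False, False, False]
per mm u [11.59  0.7  11.95] n [ -3.52 -15.7    4.34] z [ 11.45  -5.54 -10.77] (x1e-3)
```

View pics/s21.png

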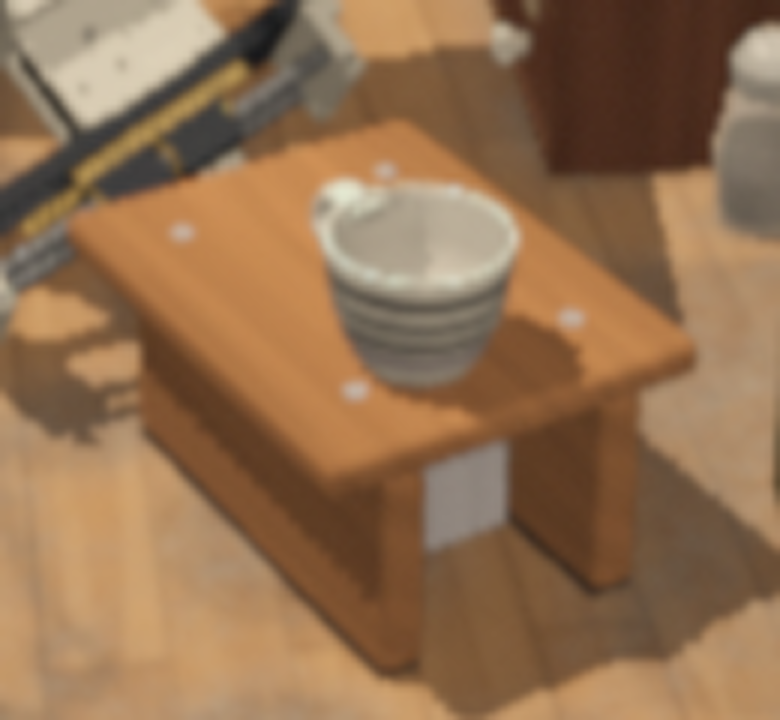

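carry_out --xyz '[[0.018, 0.001, 0.016]]' --dr '[[0, 0, 0]]'

```text
time: 32.72
tool_pos: [501.5, -135.2, 33.5]
tcp_rot: [-2.668, -0.756, -1.457]
contact_force: [-5.3, 11.3, 4.7]
grip_width: 0.4
```

carry_out --xyz '[[0.018, 0.001, 0.016]]' --dr '[[0, 0, 0]]'

```text
time: 32.85
tool_pos: [502.0, -136.5, 33.6]
tcp_rot: [-2.668, -0.756, -1.457]
contact_force: [-4.6, 11.3, 4.3]
grip_width: 0.1
```

```bash
python3 s2.py
```

```text
t 32.85 T [-1.26  0.28 33.56] contact pt [21.32 -0.47 24.26] implied face 21.3 minz 4.8 F lane [-12.2    0.27   4.29] j4 3.91
hit margins [False, False, False, False]
per mm u [11.61  0.71 11.94] n [ -3.5  -15.71   4.34] z [ 11.44  -5.53 -10.79] (x1e-3)
```

carry_out --xyz '[[0.015, 0.001, 0.014], [0, 0, 0]]' --dr '[[0, 0, 0], [0, 0, 0]]'

```text
time: 33.1
tool_pos: [502.4, -137.8, 33.6]
tcp_rot: [-2.668, -0.756, -1.458]
contact_force: [-3.3, 10.2, 3.5]
grip_width: 0.6
```

```bash
python3 s2.py; python3 - <<'E'
from h import *
c=capture("side");crop(c,270,230,400,350,6,"s22.png")
a=cv2.imread("pics/s21.png")[420:600,400:540];b=cv2.imread("pics/s22.png")[420:600,400:540]
cv2.imwrite("pics/cmp.png",cv2.resize(np.hstack([a,b]),None,fx=2.5,fy=2.5))
for im in(a,b):
    g=im[:,60].astype(int); print([int(x) for x in im[80:150:3,60,0]],[int(x) for x in im[80:150:3,90,0]])
E
```

```text
t 33.10 T [ 0.09  0.22 33.59] contact pt [22.67 -0.54 24.3 ] implied face 22.7 minz 4.8 F lane [-10.63   1.01   3.49] j4 3.91
hit margins [False, False, False, False]
per mm u [11.6   0.7  11.94] n [ -3.51 -15.71   4.33] z [ 11.44  -5.53 -10.79] (x1e-3)
[127, 127, 126, 126, 127, 127, 126, 127, 127, 127, 125, 118, 109, 97, 86, 75, 69, 64, 63, 62, 61, 61, 61, 60] [126, 126, 126, 126, 126, 125, 123, 118, 110, 96, 84, 71, 64, 59, 58, 57, 58, 58, 59, 58, 58, 58, 58, 59]
[126, 126, 126, 126, 126, 126, 126, 126, 126, 126, 126, 126, 125, 123, 118, 108, 96, 82, 72, 64, 62, 60, 60, 60] [125, 124, 124, 125, 125, 125, 125, 125, 124, 123, 118, 108, 96, 80, 69, 61, 60, 58, 58, 57, 58, 58, 58, 58]
```

View pics/cmp.png

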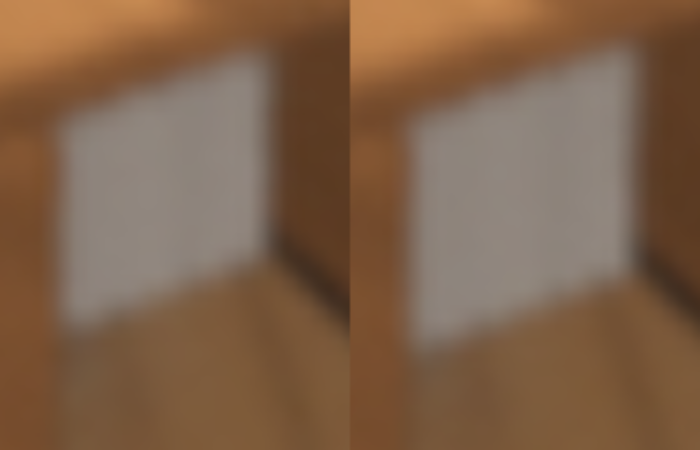

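```bash
python3 - <<'E'
from jp import *
c=capture("side")
a=proj(c,W([139,0,5]));b=proj(c,W([144,0,5]));l=proj(c,W([139,-10,5]))
sl=(a-l)[1]/(a-l)[0]
print((b-a)/5,"edge v shift at fixed u per mm:",((b-a)[1]-sl*(b-a)[0])/5)
def edge(f):
    im=cv2.imread(f)[:,:,0].astype(float)
    out=[]
    for x in range(440,500,10):
        col=im[490:590,x];i=np.where(col>95)[0].max();out.append(490+i+(col[i]-95)/(col[i]-col[i+1]))
    return np.array(out)
e=[edge("pics/"+f) for f in("s17.png","s21.png","s22.png")];print((e[1]-e[0])/6,(e[2]-e[0])/6)
E
```

```text
[0.26 0.25] edge v shift at fixed u per mm: 0.34148481828824784
[0.04 0.1  0.19 0.12 0.03 0.14] [1.42 1.35 1.62 1.46 1.42 1.61]
```

The plate has moved about 4.3 mm by the camera and about 4 mm by the tool. I'll back straight out along the lane and then lift.

carry_out --xyz '[[-0.12, -0.01, -0.12], [-0.35, -0.02, -0.36], [-0.46, -0.03, -0.48], [0.4, -0.2, -0.4], [0.5, -0.25, -0.5], [0, 0, 0]]' --dr '[[0, 0, 0], [0, 0, 0], [0, 0, 0], [0, 0, 0], [0, 0, 0], [0, 0, 0]]'

```text
time: 33.95
tool_pos: [462.1, -81.2, 102.8]
tcp_rot: [-2.628, -0.754, -1.464]
contact_force: [-0.1, -0.3, -0.9]
grip_width: 0.1
```

```bash
python3 s2.py; python3 - <<'E'
from h import *
c=capture("wrist");cv2.imwrite("pics/w23.png",c["image"])
c=capture("side");cv2.imwrite("pics/side23.png",c["image"]);crop(c,270,230,400,350,6,"s24.png")
c=capture("scene");cv2.imwrite("pics/scene23.png",c["image"])
E
```

```text
t 33.95 T [-67.81 -14.4  102.82] contact pt [-46.07  -1.15  98.76] implied face -46.1 minz 71.0 F lane [ 0.24 -0.27 -0.89] j4 4.14
hit margins [False, False, False, False]
per mm u [11.6   1.06 11.92] n [ -3.59 -15.52   4.88] z [ 11.41  -5.97 -10.58] (x1e-3)
```

View pics/w23.png

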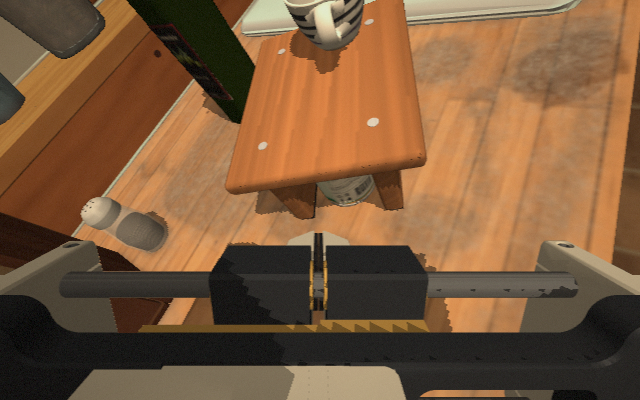

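View pics/scene23.png

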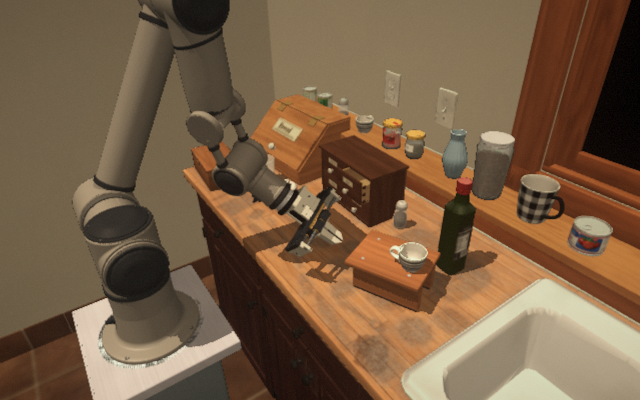

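View pics/s24.png

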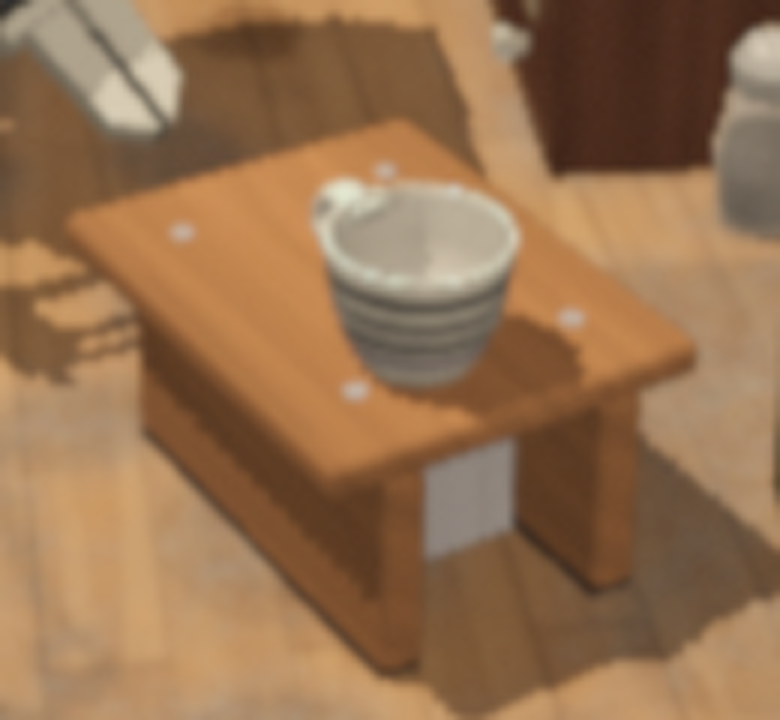

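```bash
python3 - <<'E'
from jp import *
o=get_obs();print(o["joint_positions"].round(4).tolist(),o["dq"])
c=capture("wrist");crop(c,220,150,440,240,3.5,"w25.png")
for p in((345,206),(352,206),(360,205)): print((onz(c,*p,0)-[*M,0])@L)
print([((onz(c,*p,96)-[*M,0])@L).round(1) for p in((262.5,146),(373,122))])
E
```

```text
[0.009, 0.5, 2.369, 4.1377, 0.7067, -1.39] [ 0.    0.02 -0.   -0.   -0.   -0.  ]
[20.02  2.57  0.  ]
[19.15 -4.58  0.  ]
[ 19.27 -12.57   0.  ]
[array([29.5, 42.1, 96. ]), array([ 30.4, -44.6,  96. ])]
```

View pics/w25.png

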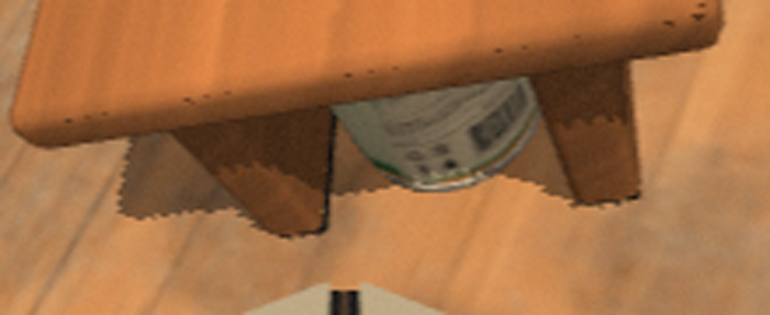

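```bash
python3 -c "
from plant import close_job
print(close_job())"
```

```text
the job is handed in; nothing more can be done
None
```

Both tins are under the riser in a row, green at the back and pale in front, bearing on the stop plate, and the job is handed in at about 34 s. I carried each tin to the mouth and pushed it in low with closed fingers. The last push was tilted about 50 degrees and yawed 20 degrees off the lane, because the wrist joint's range didn't allow a tilt straight along the lane.

**Last checks**
- **Plate:** sliding took about 3 N, then the force rose to a steady 12 N at the plate. The plate moved about 4.3 mm by the side camera and about 4 mm by tool travel.
- **Row:** the pale tin stands upright with its rear face about 20–24 mm inside the board edge. The green tin can't be seen directly, so its contact with the pale tin and the plate is inferred from the push.
- **Bystanders:** the cup and oil bottle look unmoved, and I had no contact with them or the glass. The arm hid the glass in the last views.
- **Robot:** it is clear of everything, with the fingertips about 46 mm in front of the mouth.

**Disagreements**
- The fixed cameras and the wrist camera differed by 3 mm on the riser and up to about 10 mm on the tins.
- The wrist camera also read the riser about 5 mm off in the last view, hence the 20–24 mm range.
- Joint 4 ended at 4.138 rad, just inside its 4.14 limit.

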